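# Stand a washed instrument cassette in the steriliser rack

### The arm

A 7-joint arm with a two-finger parallel gripper is mounted at the origin on the work surface. World frame = base frame: x ahead of the robot, y to its left, z up, the work surface at z = 0. Lengths are in m, angles in degrees, forces in N, time in s.
With the tool pointing down it reaches from about 0.35 to 0.9 m from the base axis. Payload 19.9 kg.
Tool frame: the origin (TCP) lies at the very end of the fingers, on their centre line; the grasp point (between the pads) lies 19 mm behind it; z points along the fingers, y is the direction in which the jaws open and shut (so a half turn about z gives the same grasp; the last joint's range is limited). The gripper opens to 85 mm and grips with 20 to 120 N. Pads are 22 mm wide; open, the fingers measure 114 mm over their backs; the gripper's body (76 mm by 85 mm) begins 54 mm behind the grasp point. The pads swing forward as they close: fully open they stand 13 mm farther back than shut.
Start: joints at [66.893, 23.915, -0.59, 92.452, 0.269, 63.638, -3.037], TCP at [0.221, -0.585, 0.231] pointing down, gripper open.
Joint ranges: [-161.28, 161.28], [-22.2, 115.67], [-73.04, 71.86], [3.21, 147.25], [-68.34, 248.33], [10.77, 114.83], [-161.83, 161.83]. Speed limits (degrees/s): [108.29, 108.29, 136.94, 136.94, 172.46, 172.46, 172.46].

### API

Orientations are given as a 3x3 rotation matrix whose columns are the frame's x, y, z axes.
In Python, from plant import manip, cams gives the robot as it stands. The module is installed in compiled form; this text tells all that it offers.
- The arm moves only by the tool step_arm, never from a script. Its argument "series" is a list of rows, each an object of numbers: "x", "y", "z": the shift along the tool's x, y, z in mm; "wx", "wy", "wz": the turn, a rotation vector about the tool's x, y, z in rad. A call has 1 to 10 rows; each row shifts and turns the commanded pose from where the row before left it, along the tool's axes as they then stand; what a row does not reach is not made up. A row lasts 1/8 s, in which the tool goes at most 62.5 mm and 10.7 degrees, less where a joint would pass 70% of its speed; a pose out of reach is approached as far as the arm can. A call with a gripper value outside its range is refused whole. "claw" is the closure, from -1 (fully open) to 1 (shut), set as the call begins (left out, the last holds). The fingers move at their own pace and stop on an object; "force" is the grip in N (left out, the last holds). Time passes only in rows, so rows that do not move let the fingers close. It gives the time, the measured TCP pose, the force and the opening at its end, in the units of the state.
- manip.sense(): the state, without advancing time (a new reading comes with each control period).
- cams.capture(name): name is "side" or "top"; returns a dict with "color" (400x640x3 uint8, red, green, blue), "range_z" (400x640 float32, m along the optical axis (not along the pixel's ray), 0 where there is no reading), "fovy" (degrees; the focal length in pixels is half the picture's height over the tangent of half this angle, whatever the lens; pixels are square), "cx", "cy" (the principal point, pixels), "k1" (the pictures are not rectified: a ray, as slopes to the right and down, at radius r is drawn at 1 + k1 r^2 times it, then the intrinsics apply), "R" (3x3) and "t" (3): a world point X has camera coordinates R X + t. Camera axes: x right, y down, z forward; pixel columns grow to the right and rows downward; lengths in m; the calibration is good to about 2 mm. A picture is of the moment at which its call begins.
- manip.sign_off(): hands the job in, once; it reports no verdict.
The state is a dict: "t": time; "qpos": joint angles; "qvel": joint speeds; "joint_torque": joint torques, N m; "tcp_pos": TCP position; "tool_rot": TCP orientation; "wrist_force": force on the tool from outside, world axes, zero at the start; "ft_torque": the same for the moment, N m; "opening": finger opening in m.
Only numpy, scipy, OpenCV 4.12 (cv2) and the standard library are available. Lean on these libraries where they do the work, as an engineer would, in place of code of your own. Each camera call takes 0.05 s, during which the arm holds its last target. There are 200 camera calls.

### The job

Stand the blue-ended instrument cassette in the green-tagged free slot of the white rack, blue end up. It lies flat, so first lean it on the sloped orange rest, plain end down on the ledge, let go of it, and take it again by its blue top edge; bring its plain lower edge into the slot's mouth leaning over by about 20 degrees, straighten it upright while you still hold it, slide it fully home and let go. Do not knock over or push away the other cassettes or anything else on the table.

Things in the scene. Friction and masses are not known exactly. Their poses are not given: they have to be found in the camera images.
- cassette: Flat closed instrument cassette, 120 long x 64 wide x 12 mm thick, 0.13 to 0.25 kg, aluminium with round dark perforations on both faces; a blue plastic grip strip covers the last 22 mm of one end (same section). Starts lying flat. Origin: centre of the underside as it lies; x along the length towards the blue end, y along the width, z up out of the face.
- cassette_foot (a point): Centre of the cassette's plain (not blue) end face: at (-60, 0, 6) mm in the cassette's axes. This end goes down.
- cassette_top (a point): Centre of the cassette's blue end face: at (60, 0, 6) mm in the cassette's axes. This end goes up.
- rest: Fixed sloped rest: white foot 70 x 130 x 6 mm with an orange board, 44 mm wide and 72 mm long up the slope, at 45 degrees; at its lower end an orange ledge stands 19 mm out, square to the board. Origin: centre of the foot's underside; z up; the board's face looks up and towards the rest's +y, it climbs towards the rest's -y; x runs level across it.
- rest_foot (a point): Where the cassette's plain end centre lies when it leans rightly on the rest: on the ledge, 6 mm out from the board's face; at (0, 29.2, 20.2) mm in the rest's axes. The cassette then climbs at 45 degrees towards the rest's -y, width along the rest's x, overhanging the board 10 mm each side and 48 mm at the top.
- rack: Fixed white block 124 (x) x 200 (y) x 38 mm high with three parallel slots, long along x, centred at y = -56, 0 and 56 mm; two hold cassettes, one is free. Steel wire loops stand midway between the slots, from x = -30 to 30 mm, up to 58 mm above the table; wire handles stick out 22 mm at both y ends. Origin: centre of the underside; z up.
- slot_tag: Green tags (30 mm wide) on the rack's top and faces at both ends of the free slot; fixed to the rack, axes parallel to the rack's. Origin: centre of the free slot's floor.
- slot_floor (a point): Centre of the free slot's floor (the slot_tag origin). The plain end centre comes here when the cassette is fully home.
- slot_mouth (a point): Centre of the free slot's mouth, level with the rack's top, 38 mm above the table. Each slot is 70 mm long along the rack's x, 15 mm wide along its y and 30 mm deep; the mouth is chamfered all round at 45 degrees over the top 8 mm, so it is 31 mm wide at the top.
- cassette_red: Like cassette but red-ended and standing upright in one of the slots, loose; its top is 128 mm above the table. Origin: centre of its bottom end. Leave alone.
- cassette_yellow: Like cassette but yellow-ended and standing upright in another slot, loose; its top is 128 mm above the table. Origin: centre of its bottom end. Leave alone.
- tray: Shallow open steel tray, 110 x 160 x 28 mm high, loose on the table. Origin: centre of its underside. Leave alone.
- pill_jar: Closed amber jar, 52 mm across, 80 mm high, loose, standing. Origin: centre of its underside. Leave alone.
- spray_a: White spray bottle, 60 mm across, 146 mm high, loose, standing. Origin: centre of its underside. Leave alone.
- spray_b: Amber spray bottle with white head, 60 mm across, 146 mm high, loose, standing. Origin: centre of its underside. Leave alone.
- glove_box: Blue and white glove carton, 120 x 220 x 75 mm high, loose. Origin: centre of its underside. Leave alone.
Mind the look-alikes: they are no part of the job. What is shaped like the cassette but turquoise is not meant. What is shaped like the rest but black is not meant.

How it is judged:
By the outcome, as a careful person would: the job done as asked, in the order asked, and still so for the second after the job is handed in, with the robot touching nothing.
It also fails if it takes over 56 s, if anything falls off the work surface, if the arm or the gripper's body presses on something with over 40 N, if the wrist force passes 120 N, or if a joint passes its speed limit or range.

## Working session

There is one attempt and no reset: what is moved stays moved. The work goes in short steps, Python scripts to look and compute and a tool call to move; the robot and the scene stay as the last step left them, time stands still between calls to the robot, and variables do not carry over. Pictures are saved under pics/ and viewed, about 8 in all and at most 12, crops included, and the job is handed in when it is done.

Besides the shell and the picture viewer there is one more tool, called after ">>>" as name([rows], argument=value, ...), one row to a line, values as JSON. step_arm: Moves the arm, as the interface text tells. Its arguments: {"type":"object","properties":{"series":{"type":"array","items":{"type":"object","properties":{"x":{"type":"number"},"y":{"type":"number"},"z":{"type":"number"},"wx":{"type":"number"},"wy":{"type":"number"},"wz":{"type":"number"}}}},"claw":{"type":"number"},"force":{"type":"number"}},"required":["series"]}

```bash
mkdir -p pics
cat > h.py <<'E'
import numpy as np, cv2
from plant import manip, cams
def cloud(c):
    """world xyz for each pixel"""
    H,W=c["range_z"].shape
    f=H/2/np.tan(np.radians(c["fovy"]/2))
    K=np.array([[f,0,c["cx"]],[0,f,c["cy"]],[0,0,1.]])
    u,v=np.meshgrid(np.arange(W),np.arange(H))
    p=cv2.undistortPoints(np.stack([u,v],-1).reshape(-1,1,2).astype(float),K,np.array([c["k1"],0,0,0,0.])).reshape(H,W,2)
    z=c["range_z"]
    X=np.dstack([p[...,0]*z,p[...,1]*z,z])
    return (X-np.array(c["t"]))@np.array(c["R"])
def save(n,img): cv2.imwrite("pics/"+n+".png",cv2.cvtColor(img,cv2.COLOR_RGB2BGR))
E
python3 - <<'E'
from h import *
for n in("side","top"):
    c=cams.capture(n); save(n+"0",c["color"]); np.savez(n+"0",**c)
    print(n,c["fovy"],c["cx"],c["cy"],c["k1"],np.round(c["R"],3).tolist(),np.round(c["t"],3), (c["range_z"]>0).mean())
s=manip.sense(); print({k:np.round(v,3).tolist() for k,v in s.items()})
E
```

```text
side 49.39077529983203 325.46530623051694 197.98318888218944 0.02247549129146383 [[-0.999, -0.051, 0.01], [-0.044, 0.733, -0.679], [0.027, -0.678, -0.734]] [0.527 0.108 1.11 ] 0.99601953125
top 49.516720566164096 313.9641961336932 197.20999013447167 -0.0869167964987044 [[-0.001, -1.0, 0.019], [-0.981, -0.002, -0.193], [0.193, -0.019, -0.981]] [-0.062  0.538  1.22 ] 0.996078125
{'t': 0.1, 'qpos': [66.893, 23.946, -0.589, 92.481, 0.271, 63.64, -3.038], 'qvel': [-0.011, -0.052, -0.109, -0.154, -0.077, 0.015, 0.042], 'joint_torque': [0.004, -86.582, 0.681, -43.564, 0.019, 0.005, -0.0], 'tcp_pos': [0.221, -0.584, 0.231], 'tool_rot': [[0.935, 0.354, -0.001], [0.354, -0.935, 0.001], [-0.0, -0.001, -1.0]], 'wrist_force': [-0.108, -0.542, -0.459], 'ft_torque': [-0.03, 0.002, 0.014], 'opening': 0.085}
```

View pics/top0.png

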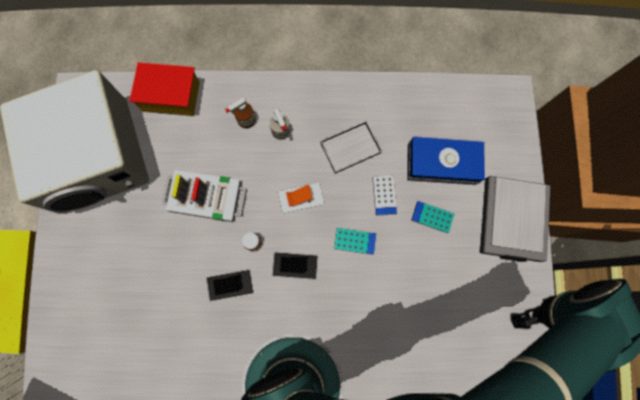

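View pics/side0.png

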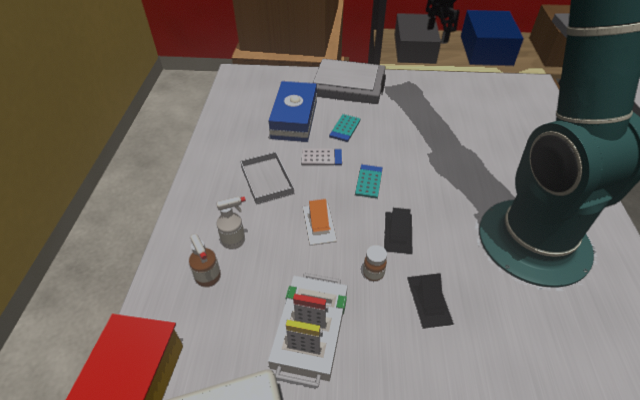

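Candidates for the cassette in the top view are the white perforated one with a blue end at (385,195), and turquoise ones at (434,217) and (355,241). I choose (385,195). Candidates for the rest are the orange one at (301,196) and black ones at (295,265) and (230,285); I choose the orange. The rack is at (204,195) with green tags at about (237,182) and (226,212). Next I check the choice in a close crop and measure from both cameras.

```bash
cat > m.py <<'E'
from h import *
T=dict(np.load("top0.npz")); S=dict(np.load("side0.npz"))
def masks(c):
    hsv=cv2.cvtColor(c["color"],cv2.COLOR_RGB2HSV); h,s,v=[hsv[...,i].astype(int) for i in range(3)]
    return dict(orange=(h>5)&(h<16)&(s>150)&(v>120),green=(h>50)&(h<80)&(s>120)&(v>60),blue=(h>105)&(h<125)&(s>130)&(v>60),red=((h<4)|(h>175))&(s>170)&(v>90),yellow=(h>25)&(h<33)&(s>170)&(v>90))
E
python3 - <<'E'
from m import *
for n,c in(("top",T),("side",S)):
    P=cloud(c)
    for k,m in masks(c).items():
        nn,lab,st,ce=cv2.connectedComponentsWithStats(m.astype(np.uint8))
        for i in range(1,nn):
            if st[i,4]<12: continue
            p=P[lab==i]; q=np.median(p,0)
            if 0.3<q[0]<0.95 and abs(q[1])<0.6: print(n,k,st[i].tolist(),np.round(q,4),np.round(np.percentile(p,[3,97],axis=0),3).tolist())
t=cv2.resize(T["color"][140:240,150:450],None,fx=2.66,fy=2.66,interpolation=cv2.INTER_CUBIC)
s=cv2.resize(S["color"][130:390,225:425],None,fx=1.3,fy=1.3)[:, :]
save("crop1",cv2.resize(T["color"][165:225,270:450],None,fx=4.4,fy=4.4,interpolation=cv2.INTER_CUBIC))
save("crop2",cv2.resize(S["color"][270:390,250:400],None,fx=4,fy=4,interpolation=cv2.INTER_CUBIC))
E
```

```text
top orange [287, 185, 25, 21, 323] [ 0.5451 -0.0204  0.0387] [[0.523, -0.05, 0.016], [0.566, 0.016, 0.068]]
top green [220, 177, 9, 5, 34] [0.5948 0.2069 0.0403] [[0.588, 0.195, 0.037], [0.602, 0.218, 0.045]]
top green [213, 214, 9, 5, 40] [0.4833 0.2242 0.0406] [[0.477, 0.212, 0.036], [0.489, 0.235, 0.045]]
top blue [412, 137, 73, 43, 2428] [ 0.6505 -0.454   0.0749] [[0.596, -0.564, 0.07], [0.71, -0.357, 0.08]]
top blue [412, 202, 12, 20, 118] [ 0.5037 -0.3768  0.0115] [[0.476, -0.392, 0.007], [0.529, -0.363, 0.017]]
top blue [376, 208, 20, 7, 116] [ 0.5042 -0.28    0.0122] [[0.497, -0.308, 0.008], [0.513, -0.251, 0.017]]
top blue [368, 233, 8, 21, 112] [ 0.4067 -0.233   0.0121] [[0.38, -0.242, 0.007], [0.434, -0.223, 0.016]]
top red [130, 63, 64, 43, 2263] [0.8768 0.3984 0.0954] [[0.816, 0.315, 0.091], [0.939, 0.482, 0.1]]
top red [282, 126, 4, 4, 12] [0.72   0.0242 0.1434] [[0.715, 0.021, 0.139], [0.723, 0.03, 0.147]]
top red [192, 179, 8, 21, 82] [0.5457 0.269  0.1276] [[0.519, 0.262, 0.119], [0.572, 0.276, 0.133]]
top yellow [173, 176, 7, 21, 80] [0.5536 0.3234 0.1285] [[0.528, 
[... 283 characters left out ...]
 [0.4857 0.224  0.0397] [[0.481, 0.213, 0.037], [0.491, 0.235, 0.042]]
side blue [269, 82, 47, 42, 1288] [ 0.6527 -0.4365  0.0746] [[0.597, -0.56, 0.071], [0.711, -0.355, 0.078]]
side blue [330, 132, 20, 8, 84] [ 0.5045 -0.3747  0.0121] [[0.476, -0.39, 0.008], [0.53, -0.361, 0.016]]
side blue [335, 150, 7, 14, 85] [ 0.5056 -0.2759  0.0115] [[0.498, -0.305, 0.008], [0.514, -0.25, 0.016]]
side blue [361, 165, 21, 7, 79] [ 0.4073 -0.2315  0.0122] [[0.378, -0.241, 0.009], [0.436, -0.224, 0.015]]
side red [294, 295, 31, 9, 117] [0.5473 0.271  0.1268] [[0.518, 0.265, 0.125], [0.576, 0.277, 0.13]]
side red [66, 314, 109, 86, 5901] [0.8782 0.3953 0.0937] [[0.815, 0.318, 0.091], [0.939, 0.46, 0.096]]
```

View pics/crop1.png

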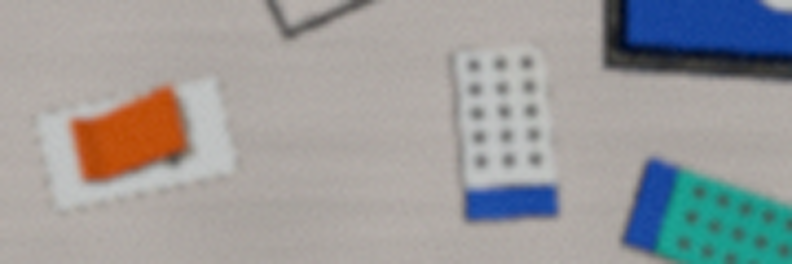

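View pics/crop2.png

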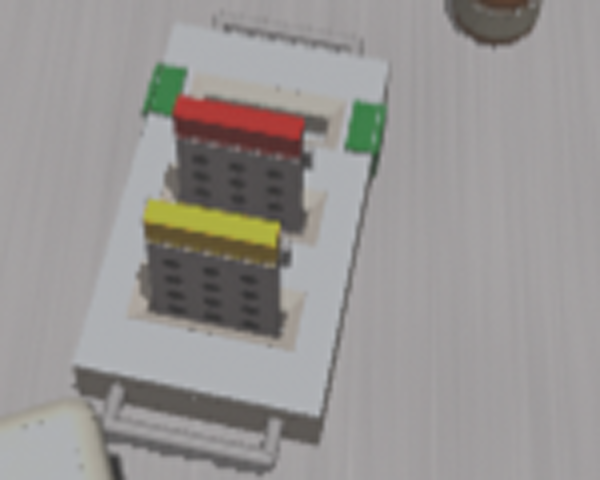

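The first crop shows the chosen cassette: grey, perforated, blue end at crop (510,200), so the blue end points to world −x. The orange rest is at crop (130,135), with its ledge on the left, towards world +y. In the second crop the free slot lies between the green tags at crop (165,90) and (365,125), next to the red cassette. Next I fit precise poses from both views.

```bash
cat >> m.py <<'E'
def rect(pts,name):
    pts=np.asarray(pts); (cx,cy),(w,h),a=cv2.minAreaRect((pts*1000).astype(np.float32))
    m=pts.mean(0); e,V=np.linalg.eigh(np.cov((pts-m).T)); v=V[:,1]
    print(name,"rect",np.round([cx,cy,w,h,a],1),"mean",np.round(m*1000,1),"pca yaw",round(np.degrees(np.arctan2(v[1],v[0])),2),"sz",np.round(np.sqrt(12*e)*1000,1),len(pts))
E
python3 - <<'E'
from m import *
def box(P,x0,x1,y0,y1,z0,z1): return (P[...,0]>x0)&(P[...,0]<x1)&(P[...,1]>y0)&(P[...,1]<y1)&(P[...,2]>z0)&(P[...,2]<z1)
for n,c in(("top",T),("side",S)):
    P=cloud(c); M=masks(c)
    tb=box(P,.4,.7,-.22,-.1,-.02,.02); print(n,"table z",np.round([np.median(P[tb][:,2]),P[tb][:,2].std()],4))
    # cassette: colour differs from table? use height
    m=box(P,.47,.66,-.335,-.22,.006,.03); print(" cassette z",np.round(np.median(P[m][:,2]),4)); rect(P[m][:,:2],"cassette")
    b=P[M["blue"]&m]; print("  blue mean",np.round(b.mean(0),4))
    # rest board plane
    o=P[M["orange"]&box(P,.45,.65,-.1,.1,0,.1)]
    # RANSAC-ish plane: iterate
    sel=np.ones(len(o),bool)
    for _ in range(8):
        q=o[sel].mean(0); nrm=np.linalg.svd(o[sel]-q)[2][2]; nrm*=np.sign(nrm[2]); d=(o-q)@nrm; sel=abs(d)<.004
    print(" board n",np.round(nrm,3),"tilt",round(np.degrees(np.arccos(nrm[2])),1),"az of +y face",round(np.degrees(np.arctan2(nrm[1],nrm[0])),2),"centre",np.round(q,4),sel.sum(),len(o))
    w=c["color"].astype(int); 
    f=box(P,.46,.64,-.12,.1,.0025,.11); rect(P[f][:,:2],"rest all")
    r=box(P,.44,.66,.15,.42,.032,.046); rect(P[r][:,:2],"racktop"); print("  z",np.median(P[r][:,2]))
    g=P[M["green"]&r]; 
    a,b=g[g[:,0]>.54],g[g[:,0]<.54]; print("  green",np.round(a.mean(0),4),np.round(b.mean(0),4))
    for k in("red","yellow"):
        e=P[M[k]&box(P,.5,.6,.24,.36,.1,.14)]
        if len(e): print(" ",k,np.round(e.mean(0),4)); rect(e[:,:2],k)
E
```

```text
top table z [0.0012 0.0051]
 cassette z 0.0119
cassette rect [ 5.633e+02 -2.816e+02  1.723e+02  1.024e+02  1.000e-01] mean [ 553.3 -277. ] pca yaw -177.72 sz [ 67.8 123.8] 827
  blue mean [ 0.5048 -0.2795  0.0122]
 board n [-0.151  0.673  0.724] tilt 43.6 az of +y face 102.68 centre [ 0.5459 -0.0216  0.0422] 263 320
rest all rect [550.7 -10.  178.2 219.9   0. ] mean [546.6 -14.6] pca yaw 94.23 sz [141.4 181. ] 1498
racktop rect [547.4 270.4 202.2 130.9  81.1] mean [541.8 259.3] pca yaw 86.37 sz [142.6 208.7] 1876
  z 0.03812500631024773
  green [0.5947 0.2071 0.0409] [0.4833 0.2242 0.0409]
  red [0.5457 0.2691 0.1271]
red rect [545.3 269.9   9.6  56.8  81. ] mean [545.7 269.1] pca yaw 171.3 sz [ 9.8 59.4] 82
  yellow [0.5538 0.3235 0.1281]
yellow rect [554.2 324.2  10.6  58.1  80.6] mean [553.8 323.5] pca yaw 171.38 sz [10.1 58.3] 80
side table z [0.0011 0.005 ]
 cassette z 0.0118
cassette rect [ 554.9 -278.8  118.9   69.9    1.9] mean [ 554.6 -276.4] pca yaw -178.21 sz [ 69.8 119.4] 631
  blue mean [ 0.506  -0.2752  0.0117]
 board n [-0.174  0.681  0.711] tilt 44.7 az of +y face 104.34 centre [ 0.5476 -0.0226  0.0404] 408 479
rest all rect [550.  -14.4 210.3 179.7  89.9] mean [545.9 -12.8] pca yaw 110.57 sz [ 96.4 124.8] 1266
racktop rect [546.5 270.9 202.  129.9  81.9] mean [545.6 282.8] pca yaw 80.61 sz [144.2 229.5] 3421
  z 0.03693569910552734
  green [0.593  0.2071 0.0394] [0.4856 0.2242 0.0397]
  red [0.5473 0.271  0.127 ]
red rect [547.5 270.5   9.4  60.6  81.5] mean [547.3 271. ] pca yaw 172.19 sz [ 8.5 60.5] 116
```

```bash
cat >> m.py <<'E'
def box(P,x0,x1,y0,y1,z0,z1): return (P[...,0]>x0)&(P[...,0]<x1)&(P[...,1]>y0)&(P[...,1]<y1)&(P[...,2]>z0)&(P[...,2]<z1)
def slope(o,yaw=None):
    "orange points -> rest yaw, origin estimate"
    sel=np.ones(len(o),bool)
    for _ in range(10):
        q=o[sel].mean(0); n=np.linalg.svd(o[sel]-q)[2][2]; n*=np.sign(n[2]); d=(o-q)@n; sel=abs(d)<.004
    return n,q,sel
E
python3 - <<'E'
from m import *
k3=np.ones((3,3),np.uint8)
for n,c in(("top",T),("side",S)):
    P=cloud(c); M=masks(c)
    Z=cv2.medianBlur(P[...,2].astype(np.float32),5)
    m=(Z>.006)&box(P,.47,.64,-.335,-.225,.0,.03)
    nn,lab,st,ce=cv2.connectedComponentsWithStats(m.astype(np.uint8)); m=lab==1+np.argmax(st[1:,4])
    rect(P[m][:,:2],n+" cass"); hull=P[m][:,:2]*1000
    b=P[M["blue"]&m]; rect(b[:,:2],"blue")
    o=P[M["orange"]&box(P,.45,.65,-.1,.1,0,.1)]
    nv,q,sel=slope(o); 
    for yaw in (12,13.5,15):
        a=np.radians(yaw); X=np.array([np.cos(a),np.sin(a),0]); Y=np.array([-X[1],X[0],0]); s=.5**.5
        U=-s*Y+np.array([0,0,s]); N=s*Y+np.array([0,0,s])
        w=o[sel]; x=w@X; u=w@U; 
        print(yaw,"x std*sqrt12",round(x.std()*12**.5*1e3,2),"x mean",np.round(x.mean()*1e3,1),"pct",np.round(np.percentile(x,[2,98])*1e3,1),"u pct",np.round(np.percentile(u,[2,50,98])*1e3,1),"N",round(np.median(w@N)*1e3,1))
        # corr of x with u should vanish for right yaw
        print("   corr", np.round(np.corrcoef(x,u)[0,1],3), np.round(np.corrcoef(x,w@N)[0,1],3))
    # foot: Z between 3 and 10 mm or above
    f=(Z>.0035)&box(P,.47,.63,-.11,.09,-.01,.11)
    nn,lab,st,ce=cv2.connectedComponentsWithStats(cv2.morphologyEx(f.astype(np.uint8),cv2.MORPH_OPEN,k3)); f=lab==1+np.argmax(st[1:,4])
    rect(P[f][:,:2],n+" rest")
E
```

```text
top cass rect [ 553.6 -276.9  120.4   65.2    3.2] mean [ 552.7 -276.8] pca yaw -176.89 sz [ 64.5 119.8] 807
blue rect [ 504.7 -278.9   18.    59.8    3. ] mean [ 504.8 -279.5] pca yaw 93.34 sz [18.  60.6] 116
12 x std*sqrt12 41.67 x mean 529.5 pct [509.6 549.4] u pct [ 87.  124.8 161.2] N -65.3
   corr -0.051 0.065
13.5 x std*sqrt12 41.76 x mean 525.8 pct [506.  545.8] u pct [ 96.7 134.7 171. ] N -75.1
   corr -0.077 -0.039
15 x std*sqrt12 41.88 x mean 521.7 pct [501.5 541.9] u pct [106.4 144.4 180.5] N -84.9
   corr -0.103 -0.141
top rest rect [545.7 -19.9  71.2 129.1  11.1] mean [542.5 -19.6] pca yaw 99.51 sz [ 64.  125.5] 899
side cass rect [ 554.9 -278.8  118.5   69.9    1.9] mean [ 554.6 -276.4] pca yaw -178.14 sz [ 68.7 117.3] 618
blue rect [ 506.1 -277.4   15.2   58.     2. ] mean [ 506.2 -275.5] pca yaw 92.16 sz [17.8 61.2] 84
12 x std*sqrt12 41.15 x mean 530.9 pct [511.1 550.7] u pct [ 91.3 124.9 157.8] N -67.5
   corr 0.006 0.186
13.5 x std*sqrt12 41.17 x mean 527.2 pct [507.3 546.9] u pct [101.  134.8 167.5] N -77.2
   corr -0.014 0.069
15 x std*sqrt12 41.2 x mean 523.1 pct [503.2 542.7] u pct [110.7 144.4 177. ] N -86.9
   corr -0.034 -0.051
side rest rect [548.3 -27.7  69.2 143.2  12.8] mean [546.  -10.4] pca yaw 108.72 sz [ 64.7 101.5] 1068
```

```bash
cat > g.py <<'E'
import numpy as np, json, sys
from scipy.spatial.transform import Rotation as Ro, Slerp
from plant import manip, cams
# measured geometry (mm): cassette start, rest, slot
def fr(yaw): 
    a=np.radians(yaw); return np.array([np.cos(a),np.sin(a),0]),np.array([-np.sin(a),np.cos(a),0]),np.array([0,0,1.])
X,Y,Z=fr(12.2); s=.5**.5; U=-s*Y+s*Z; N=s*Y+s*Z
O=np.array([546.6,-21.6,0]); FOOT=O+29.2*Y+20.2*Z
XS,YS,_=fr(-8.6); SLOT=np.array([538.8,215.4,8.])
def RT(y,z): z=z/np.linalg.norm(z); y=y-z*(y@z); y/=np.linalg.norm(y); return np.c_[np.cross(y,z),y,z]
def st():
    q=manip.sense(); print("t",round(q["t"],2),"tcp",np.round(np.array(q["tcp_pos"])*1e3,1),"F",np.round(q["wrist_force"],1),"M",np.round(q["ft_torque"],2),"op",round(q["opening"]*1e3,1),"q",np.round(q["qpos"],0))
    return np.array(q["tcp_pos"])*1e3,np.array(q["tool_rot"])
def plan(p1,R1,n,p0=None,R0=None):
    if p0 is None: p0,R0=st()
    k=Slerp([0,1],Ro.from_matrix([R0,R1])); rows=[];P=p0;R=R0
    for i in range(1,n+1):
        Rn=k(i/n).as_matrix(); Pn=p0+(p1-p0)*i/n
        d=R.T@(Pn-P); w=Ro.from_matrix(R.T@Rn).as_rotvec()
        rows.append([round(float(v),1) for v in d]+[round(float(v),3) for v in w]); P,R=Pn,Rn
    for r in rows: print(r)
E
python3 -c "
from g import *
plan(np.array([554,-277,80.]),RT(np.array([.045,-.999,0]),-Z),12)"
```

```text
t 0.1 tcp [ 221.1 -584.3  230.7] F [-0.1 -0.5 -0.5] M [-0.03  0.    0.01] op 85.3 q [67. 24. -1. 92.  0. 64. -3.]
[35.0, -14.1, 12.6, -0.0, 0.0, 0.026]
[34.6, -15.0, 12.6, -0.0, 0.0, 0.026]
[34.2, -15.9, 12.6, -0.0, 0.0, 0.026]
[33.8, -16.8, 12.6, -0.0, 0.0, 0.026]
[33.3, -17.7, 12.6, -0.0, 0.0, 0.026]
[32.8, -18.6, 12.6, -0.0, 0.0, 0.026]
[32.3, -19.5, 12.6, -0.0, 0.0, 0.026]
[31.8, -20.3, 12.6, -0.0, 0.0, 0.026]
[31.3, -21.1, 12.6, -0.0, 0.0, 0.026]
[30.7, -22.0, 12.6, -0.0, 0.0, 0.026]
[30.1, -22.8, 12.6, -0.0, 0.0, 0.026]
[29.5, -23.6, 12.6, -0.0, 0.0, 0.026]
```

>>> step_arm([
  {"x": 35,"y": -14,"z": 10,"wz": 0.026},
  {"x": 34.6,"y": -15,"z": 10,"wz": 0.026},
  {"x": 34.2,"y": -16,"z": 10,"wz": 0.026},
  {"x": 33.8,"y": -17,"z": 10,"wz": 0.026},
  {"x": 33.3,"y": -17.7,"z": 12,"wz": 0.026},
  {"x": 32.8,"y": -18.6,"z": 12,"wz": 0.026},
  {"x": 32.3,"y": -19.5,"z": 12,"wz": 0.026},
  {"x": 31.8,"y": -20.3,"z": 12,"wz": 0.026},
  {"x": 31.3,"y": -21,"z": 12,"wz": 0.026},
  {"x": 30.7,"y": -22,"z": 12,"wz": 0.026},
], claw=-0.76, force=50)

```text
validation failed for argument at $.se...
```

>>> step_arm([
  {"x": 30,"y": -22.8,"z": 14,"wz": 0.026},
  {"x": 29.5,"y": -23.6,"z": 14,"wz": 0.026},
  {},
  {},
])

```text
validation failed for argument at $.se...
```

```bash
python3 -c "
from g import *
plan(np.array([554,-277,20.]),RT(np.array([.045,-.999,0]),-Z),1)"
```

```text
t 0.1 tcp [ 221.1 -584.3  230.7] F [-0.1 -0.5 -0.5] M [-0.03  0.    0.01] op 85.3 q [67. 24. -1. 92.  0. 64. -3.]
[420.1, -169.3, 210.9, -0.001, 0.0, 0.317]
```

>>> step_arm([
  {"x": 35.0,"y": -14.0,"z": 10.0,"wx": 0.0,"wy": 0.0,"wz": 0.026},
  {"x": 34.6,"y": -15.0,"z": 10.0,"wx": 0.0,"wy": 0.0,"wz": 0.026},
  {"x": 34.2,"y": -16.0,"z": 10.0,"wx": 0.0,"wy": 0.0,"wz": 0.026},
  {"x": 33.8,"y": -17.0,"z": 10.0,"wx": 0.0,"wy": 0.0,"wz": 0.026},
  {"x": 33.3,"y": -17.7,"z": 12.0,"wx": 0.0,"wy": 0.0,"wz": 0.026},
  {"x": 32.8,"y": -18.6,"z": 12.0,"wx": 0.0,"wy": 0.0,"wz": 0.026},
  {"x": 32.3,"y": -19.5,"z": 12.0,"wx": 0.0,"wy": 0.0,"wz": 0.026},
  {"x": 31.8,"y": -20.3,"z": 12.0,"wx": 0.0,"wy": 0.0,"wz": 0.026},
  {"x": 31.3,"y": -21.0,"z": 12.0,"wx": 0.0,"wy": 0.0,"wz": 0.026},
  {"x": 30.7,"y": -22.0,"z": 12.0,"wx": 0.0,"wy": 0.0,"wz": 0.026},
], claw=-0.76, force=50)

```text
t: 1.35
tcp_pos: [0.4987, -0.3272, 0.1186]
tool_rot: [[0.995, 0.101, -0.001], [0.101, -0.995, 0.0], [-0.0, -0.0, -1.0]]
wrist_force: [0.4, -0.0, 0.6]
opening: 0.0748
```

>>> step_arm([
  {"x": 30.0,"y": -22.8,"z": 20.0,"wx": 0.0,"wy": 0.0,"wz": 0.026},
  {"x": 29.5,"y": -23.6,"z": 20.0,"wx": 0.0,"wy": 0.0,"wz": 0.026},
  {"x": 0.0,"y": 0.0,"z": 0.0,"wx": 0.0,"wy": 0.0,"wz": 0.0},
  {"x": 0.0,"y": 0.0,"z": 0.0,"wx": 0.0,"wy": 0.0,"wz": 0.0},
])

```text
t: 1.85
tcp_pos: [0.5528, -0.2771, 0.0791]
tool_rot: [[0.999, 0.05, -0.001], [0.05, -0.999, -0.0], [-0.001, 0.0, -1.0]]
wrist_force: [-0.4, -0.2, -0.2]
opening: 0.0753
```

Run:
```python
from g import *
from h import *
plan(np.array([554,-277,20.]),RT(np.array([.045,-.999,0]),-Z),1)
for n in("side","top"):
    c=cams.capture(n); np.savez(n+"1",**c); P=cloud(c)
    p=np.array(manip.sense()["tcp_pos"])
    m=(abs(P[...,0]-p[0])<.02)&(abs(P[...,1]-p[1])<.065)&(P[...,2]>.035)&(P[...,2]<.13)
    q=P[m]; print(n,len(q),np.round(np.percentile(q[:,2],[1,5,20]),4))
    v,u=np.argwhere(m).mean(0).astype(int); print(u,v)
    save(n+"1",cv2.resize(c["color"][max(v-60,0):v+60,max(u-75,0):u+75],None,fx=4,fy=4,interpolation=cv2.INTER_CUBIC))
```

```text
t 1.85 tcp [ 552.8 -277.1   79.1] F [-0.4 -0.2 -0.2] M [-0.02  0.    0.02] op 75.3 q [ 27.  33.  -4. 100.   3.  47. -66.]
[1.3, -0.0, 59.1, 0.0, 0.001, 0.005]
side 62 [0.0869 0.088  0.0972]
322 141
top 13 [0.0937 0.0958 0.0991]
374 192
```

View pics/side1.png

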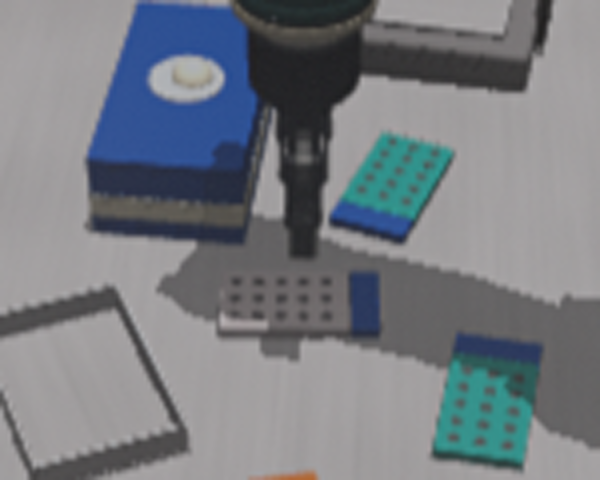

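The side crop shows the gripper at crop (303,255), directly above the chosen cassette at crop (298,300). The finger tips read about 8 mm behind the nominal TCP at this opening, so I descend to a TCP slightly below zero.

>>> step_arm([
  {"x": 1.0,"y": 0.0,"z": 25.0,"wx": 0.0,"wy": 0.0,"wz": 0.005},
  {"x": 0.0,"y": 0.0,"z": 25.0,"wx": 0.0,"wy": 0.0,"wz": 0.0},
  {"x": 0.0,"y": 0.0,"z": 15.0,"wx": 0.0,"wy": 0.0,"wz": 0.0},
  {"x": 0.0,"y": 0.0,"z": 8.0,"wx": 0.0,"wy": 0.0,"wz": 0.0},
  {"x": 0.0,"y": 0.0,"z": 4.0,"wx": 0.0,"wy": 0.0,"wz": 0.0},
  {"x": 0.0,"y": 0.0,"z": 3.0,"wx": 0.0,"wy": 0.0,"wz": 0.0},
  {"x": 0.0,"y": 0.0,"z": 0.0,"wx": 0.0,"wy": 0.0,"wz": 0.0},
])

```text
t: 2.82
tcp_pos: [0.5544, -0.2766, -0.0005]
tool_rot: [[0.999, 0.045, 0.0], [0.045, -0.999, -0.0], [0.0, 0.0, -1.0]]
wrist_force: [0.1, -0.1, 1.2]
opening: 0.075
```

>>> step_arm([
  {"x": 0.0,"y": 0.0,"z": 1.0,"wx": 0.0,"wy": 0.0,"wz": 0.0},
  {"x": 0.0,"y": 0.0,"z": 1.0,"wx": 0.0,"wy": 0.0,"wz": 0.0},
])

```text
t: 3.08
tcp_pos: [0.5543, -0.2766, -0.0026]
tool_rot: [[0.999, 0.045, 0.0], [0.045, -0.999, -0.0], [0.0, 0.0, -1.0]]
wrist_force: [0.5, -0.3, 1.1]
opening: 0.075
```

>>> step_arm([
  {"x": 0.0,"y": 0.0,"z": 0.0,"wx": 0.0,"wy": 0.0,"wz": 0.0},
  {"x": 0.0,"y": 0.0,"z": 0.0,"wx": 0.0,"wy": 0.0,"wz": 0.0},
  {"x": 0.0,"y": 0.0,"z": 0.0,"wx": 0.0,"wy": 0.0,"wz": 0.0},
  {"x": 0.0,"y": 0.0,"z": 0.0,"wx": 0.0,"wy": 0.0,"wz": 0.0},
  {"x": 0.0,"y": 0.0,"z": 0.0,"wx": 0.0,"wy": 0.0,"wz": 0.0},
], claw=1.0, force=60)

```text
t: 3.7
tcp_pos: [0.5543, -0.2767, -0.0023]
tool_rot: [[0.999, 0.045, 0.0], [0.045, -0.999, -0.0], [0.0, 0.0, -1.0]]
wrist_force: [-3.4, 1.1, 8.0]
opening: 0.0623
```

>>> step_arm([
  {"x": 0.0,"y": 0.0,"z": -5.0,"wx": 0.0,"wy": 0.0,"wz": 0.0},
  {"x": 0.0,"y": 0.0,"z": -10.0,"wx": 0.0,"wy": 0.0,"wz": 0.0},
  {"x": 0.0,"y": 0.0,"z": -25.0,"wx": 0.0,"wy": 0.0,"wz": 0.0},
  {"x": 0.0,"y": 0.0,"z": -40.0,"wx": 0.0,"wy": 0.0,"wz": 0.0},
  {"x": 0.0,"y": 0.0,"z": -40.0,"wx": 0.0,"wy": 0.0,"wz": 0.0},
  {"x": 0.0,"y": 0.0,"z": -30.0,"wx": 0.0,"wy": 0.0,"wz": 0.0},
  {"x": 0.0,"y": 0.0,"z": 0.0,"wx": 0.0,"wy": 0.0,"wz": 0.0},
])

```text
t: 4.58
tcp_pos: [0.5553, -0.2771, 0.1502]
tool_rot: [[0.999, 0.045, 0.004], [0.045, -0.999, -0.002], [0.004, 0.002, -1.0]]
wrist_force: [0.7, -0.1, -2.1]
opening: 0.0622
```

Run:
```python
from g import *
R=RT(X,-N); plan(FOOT+60*U-8.5*N+55*N,R,16); print(FOOT,FOOT+60*U-8.5*N+55*N)
```

```text
t 4.58 tcp [ 555.3 -277.1  150.2] F [ 0.7 -0.1 -2.1] M [-0.02 -0.05  0.  ] op 62.2 q [ 27.  28.  -4.  97.   3.  54. -66.]
[-0.0, -17.2, 3.4, -0.042, -0.036, -0.103]
[1.8, -17.2, 2.6, -0.042, -0.036, -0.103]
[3.7, -17.0, 1.8, -0.042, -0.036, -0.103]
[5.4, -16.6, 0.9, -0.042, -0.036, -0.103]
[7.1, -16.0, 0.0, -0.042, -0.036, -0.103]
[8.7, -15.2, -0.9, -0.042, -0.036, -0.103]
[10.2, -14.1, -1.9, -0.042, -0.036, -0.103]
[11.5, -12.9, -2.8, -0.042, -0.036, -0.103]
[12.6, -11.6, -3.8, -0.042, -0.036, -0.103]
[13.6, -10.0, -4.7, -0.042, -0.036, -0.103]
[14.3, -8.4, -5.6, -0.042, -0.036, -0.103]
[14.9, -6.6, -6.5, -0.042, -0.036, -0.103]
[15.2, -4.8, -7.2, -0.042, -0.036, -0.103]
[15.3, -2.9, -7.9, -0.042, -0.036, -0.103]
[15.2, -1.0, -8.6, -0.042, -0.036, -0.103]
[14.9, 0.9, -9.1, -0.042, -0.036, -0.103]
[540.42931594   6.94054411  20.2       ] [542.4466101   -2.38981088  95.5068722 ]
```

>>> step_arm([
  {"x": 0.0,"y": -17.2,"z": 2.0,"wx": -0.042,"wy": -0.036,"wz": -0.103},
  {"x": 1.8,"y": -17.2,"z": 0.0,"wx": -0.042,"wy": -0.036,"wz": -0.103},
  {"x": 3.7,"y": -17.0,"z": 0.0,"wx": -0.042,"wy": -0.036,"wz": -0.103},
  {"x": 5.4,"y": -16.6,"z": 0.0,"wx": -0.042,"wy": -0.036,"wz": -0.103},
  {"x": 7.1,"y": -16.0,"z": 0.0,"wx": -0.042,"wy": -0.036,"wz": -0.103},
  {"x": 8.7,"y": -15.2,"z": -0.9,"wx": -0.042,"wy": -0.036,"wz": -0.103},
  {"x": 10.2,"y": -14.1,"z": -1.9,"wx": -0.042,"wy": -0.036,"wz": -0.103},
  {"x": 11.5,"y": -12.9,"z": -2.8,"wx": -0.042,"wy": -0.036,"wz": -0.103},
  {"x": 12.6,"y": -11.6,"z": -3.8,"wx": -0.042,"wy": -0.036,"wz": -0.103},
  {"x": 13.6,"y": -10.0,"z": -4.7,"wx": -0.042,"wy": -0.036,"wz": -0.103},
])

```text
t: 5.82
tcp_pos: [0.5456, -0.1039, 0.1195]
tool_rot: [[0.432, 0.899, -0.068], [0.765, -0.405, -0.501], [-0.478, 0.164, -0.863]]
wrist_force: [-0.6, -0.8, -1.6]
opening: 0.0622
```

>>> step_arm([
  {"x": 14.3,"y": -8.4,"z": -5.6,"wx": -0.042,"wy": -0.036,"wz": -0.103},
  {"x": 14.9,"y": -6.6,"z": -6.5,"wx": -0.042,"wy": -0.036,"wz": -0.103},
  {"x": 15.2,"y": -4.8,"z": -7.2,"wx": -0.042,"wy": -0.036,"wz": -0.103},
  {"x": 15.3,"y": -2.9,"z": -7.9,"wx": -0.042,"wy": -0.036,"wz": -0.103},
  {"x": 15.2,"y": -1.0,"z": -8.6,"wx": -0.042,"wy": -0.036,"wz": -0.103},
  {"x": 14.9,"y": 0.9,"z": -9.1,"wx": -0.042,"wy": -0.036,"wz": -0.103},
  {"x": 0.0,"y": 0.0,"z": 0.0,"wx": 0.0,"wy": 0.0,"wz": 0.0},
  {"x": 0.0,"y": 0.0,"z": 0.0,"wx": 0.0,"wy": 0.0,"wz": 0.0},
])

```text
t: 6.82
tcp_pos: [0.5404, -0.0021, 0.0998]
tool_rot: [[-0.159, 0.977, 0.146], [0.692, 0.215, -0.689], [-0.704, -0.008, -0.71]]
wrist_force: [0.1, -0.4, -1.6]
opening: 0.0619
```

```bash
cat > look.py <<'E'
from m import *
from g import st,U,N,X,FOOT,XS,YS,SLOT
import sys
def held(tag,ctr,r=.1,sides=("side","top"),view=None):
    "blue strip in both cameras near ctr (m): mean and extents; optional crop"
    out=[]
    for n in sides:
        c=cams.capture(n); P=cloud(c); M=masks(c)
        m=M["blue"]&(np.linalg.norm(P-ctr,axis=2)<r)
        q=P[m]; out.append(q); print(n,"blue",len(q),np.round(q.mean(0)*1e3,1) if len(q) else "")
        if view==n:
            K=np.array(ctr)@np.array(c["R"]).T+c["t"]; f=200/np.tan(np.radians(c["fovy"]/2))
            u,v=int(K[0]/K[2]*f+c["cx"]),int(K[1]/K[2]*f+c["cy"])
            save(tag,cv2.resize(c["color"][max(v-55,0):v+55,max(u-70,0):u+70],None,fx=5,fy=5,interpolation=cv2.INTER_CUBIC))
    return out
E
python3 - <<'E'
from look import *
from g import plan,RT
plan(FOOT+60*U-8.5*N+6*N+6*U,RT(X,-N),1)
qs=held("hold1",(FOOT+60*U+47*N)/1e3,view="side")
for q in qs:
    if len(q): d=q*1e3-FOOT; print("U",np.round(np.percentile(d@U,[3,50,97]),1),"N",np.round(np.percentile(d@N,[3,50,97]),1),"X",np.round(np.percentile(d@X,[3,50,97]),1))
E
```

```text
t 6.83 tcp [540.4  -2.1  99.8] F [ 0.1 -0.4 -1.6] M [ 0.98  0.22 -0.  ] op 61.9 q [-16.  34. -12. 113.  57.  65. -54.]
[-3.7, 2.1, 52.5, -0.003, -0.004, 0.009]
side blue 38 [568.5 -21.8 143.8]
top blue 146 [544.  -30.  146.6]
U [102.7 111.8 118. ] N [59.8 63.7 66.2] X [12.5 22.4 28.1]
U [105.5 116.5 122.9] N [55.8 64.4 68.1] X [-32.6  -4.7  24.2]
```

View pics/hold1.png

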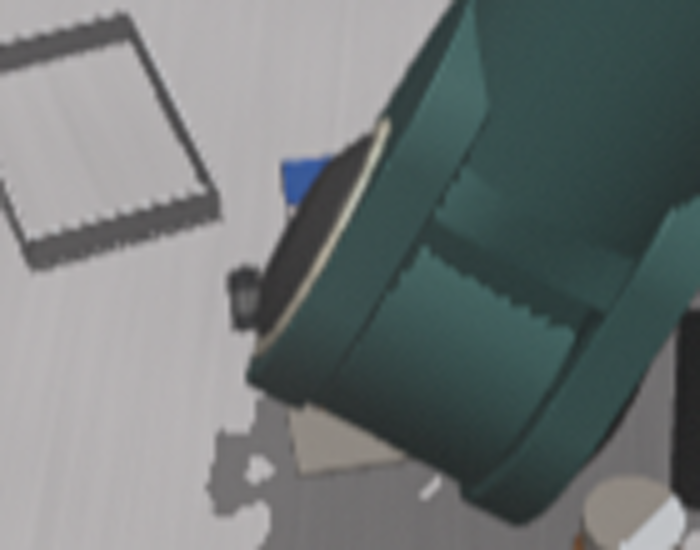

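The side crop shows the blue end at crop (305,180) above the gripper, held by the arm over the rest. The top camera puts the blue strip about where planned. I check the arm's clearance over the pill jar before descending.

Run:
```python
from m import *
T0=cloud(T); mj=(T["color"][...,0]>0)&box(T0,.36,.5,.06,.2,.06,.1); print("jar",np.round(np.median(T0[mj],0),3),mj.sum())
for n in("side","top"):
    c=cams.capture(n); P=cloud(c); m=box(P,.36,.5,.05,.2,.03,.6); z=P[m][:,2]
    print(n,np.histogram(z,np.arange(.03,.6,.03))[0])
```

```text
jar [0.406 0.119 0.08 ] 224
side [ 319  342    0    0    0    0    0    0    0    0    0    2   27  429
  991 1641 1555 1450]
top [ 20  16   0   4  50  88 112 119 167  59   1  17  73 186 227 313 329 435]
```

>>> step_arm([
  {"x": -1.8,"y": 1.0,"z": 16.0,"wx": -0.003,"wy": -0.004,"wz": 0.009},
  {"x": -1.8,"y": 1.0,"z": 16.0,"wx": 0.0,"wy": 0.0,"wz": 0.0},
  {"x": 0.0,"y": 0.0,"z": 12.0,"wx": 0.0,"wy": 0.0,"wz": 0.0},
  {"x": 0.0,"y": 0.0,"z": 6.0,"wx": 0.0,"wy": 0.0,"wz": 0.0},
  {"x": 0.0,"y": 0.0,"z": 2.0,"wx": 0.0,"wy": 0.0,"wz": 0.0},
  {"x": 0.0,"y": 0.0,"z": 0.0,"wx": 0.0,"wy": 0.0,"wz": 0.0},
  {"x": 0.0,"y": 0.0,"z": 0.0,"wx": 0.0,"wy": 0.0,"wz": 0.0},
])

```text
t: 7.9
tcp_pos: [0.5509, -0.0392, 0.066]
tool_rot: [[-0.15, 0.977, 0.151], [0.691, 0.213, -0.691], [-0.707, 0.001, -0.707]]
wrist_force: [-0.4, 0.2, -2.4]
opening: 0.0621
```

Run:
```python
from look import *
from g import plan,RT
plan(FOOT+60*U-8.5*N+2*N+0*U,RT(X,-N),1)
for q in held("hold2",(FOOT+105*U+6*N)/1e3,r=.06):
    if len(q)>5: d=q*1e3-FOOT; print("U",np.round(np.percentile(d@U,[3,50,97]),1),"N",np.round(np.percentile(d@N,[3,50,97]),1),"X",np.round(np.percentile(d@X,[3,50,97]),1))
```

```text
t 7.9 tcp [550.9 -39.2  66. ] F [-0.4  0.2 -2.4] M [1.   0.23 0.04] op 62.1 q [-14.  37. -10. 113.  61.  61. -57.]
[5.9, -0.5, 5.4, 0.001, -0.0, 0.001]
side blue 31 [579.2 -58.4 110.6]
top blue 138 [554.  -66.7 112.8]
U [104.7 116.3 121.3] N [10.4 12.8 16.3] X [15.2 25.3 30.2]
U [108.5 119.8 125.4] N [ 4.1 13.7 17.2] X [-29.5  -2.2  26.1]
```

>>> step_arm([
  {"x": 2.0,"y": -0.5,"z": 2.0,"wx": 0.0,"wy": 0.0,"wz": 0.0},
  {"x": 2.0,"y": 0.0,"z": 2.0,"wx": 0.0,"wy": 0.0,"wz": 0.0},
  {"x": 1.0,"y": 0.0,"z": 0.0,"wx": 0.0,"wy": 0.0,"wz": 0.0},
  {"x": 0.0,"y": 0.0,"z": 0.0,"wx": 0.0,"wy": 0.0,"wz": 0.0},
])

```text
t: 8.5
tcp_pos: [0.5503, -0.04, 0.06]
tool_rot: [[-0.149, 0.977, 0.15], [0.69, 0.211, -0.692], [-0.708, 0.0, -0.706]]
wrist_force: [-0.2, -5.1, 5.6]
opening: 0.0621
```

>>> step_arm([
  {"x": 1.0,"y": 0.0,"z": 0.0,"wx": 0.0,"wy": 0.0,"wz": 0.0},
  {"x": 1.0,"y": 0.0,"z": 0.0,"wx": 0.0,"wy": 0.0,"wz": 0.0},
])

```text
t: 8.75
tcp_pos: [0.5503, -0.0402, 0.0597]
tool_rot: [[-0.147, 0.978, 0.15], [0.688, 0.21, -0.695], [-0.711, 0.001, -0.704]]
wrist_force: [0.6, -14.0, 19.3]
opening: 0.0622
```

>>> step_arm([
  {"x": -2.0,"y": 0.0,"z": 1.0,"wx": 0.0,"wy": 0.0,"wz": 0.0},
  {"x": 0.0,"y": 0.0,"z": 1.0,"wx": 0.0,"wy": 0.0,"wz": 0.0},
  {"x": 0.0,"y": 0.0,"z": 0.0,"wx": 0.0,"wy": 0.0,"wz": 0.0},
])

```text
t: 9.12
tcp_pos: [0.5507, -0.0413, 0.0587]
tool_rot: [[-0.149, 0.977, 0.15], [0.69, 0.211, -0.692], [-0.708, 0.001, -0.706]]
wrist_force: [0.0, -5.2, 9.2]
opening: 0.062
```

>>> step_arm([
  {"x": 0.0,"y": 0.0,"z": 0.0,"wx": 0.0,"wy": 0.0,"wz": 0.0},
  {"x": 0.0,"y": 0.0,"z": 0.0,"wx": 0.0,"wy": 0.0,"wz": 0.0},
  {"x": 0.0,"y": 0.0,"z": 0.0,"wx": 0.0,"wy": 0.0,"wz": 0.0},
  {"x": 0.0,"y": 0.0,"z": 0.0,"wx": 0.0,"wy": 0.0,"wz": 0.0},
], claw=-0.85)

```text
t: 9.62
tcp_pos: [0.5504, -0.0403, 0.0579]
tool_rot: [[-0.15, 0.977, 0.15], [0.691, 0.212, -0.691], [-0.707, 0.0, -0.707]]
wrist_force: [0.1, -0.0, -0.3]
opening: 0.0787
```

>>> step_arm([
  {"x": 0.0,"y": 0.0,"z": -5.0,"wx": 0.0,"wy": 0.0,"wz": 0.0},
  {"x": 0.0,"y": 0.0,"z": -10.0,"wx": 0.0,"wy": 0.0,"wz": 0.0},
  {"x": 0.0,"y": 0.0,"z": -25.0,"wx": 0.0,"wy": 0.0,"wz": 0.0},
  {"x": 0.0,"y": 0.0,"z": -40.0,"wx": 0.0,"wy": 0.0,"wz": 0.0},
  {"x": 0.0,"y": 0.0,"z": -40.0,"wx": 0.0,"wy": 0.0,"wz": 0.0},
  {"x": 0.0,"y": 0.0,"z": -10.0,"wx": 0.0,"wy": 0.0,"wz": 0.0},
  {"x": 0.0,"y": 0.0,"z": 0.0,"wx": 0.0,"wy": 0.0,"wz": 0.0},
])

```text
t: 10.5
tcp_pos: [0.531, 0.0495, 0.1502]
tool_rot: [[-0.15, 0.977, 0.151], [0.691, 0.213, -0.691], [-0.707, 0.001, -0.707]]
wrist_force: [-0.9, 0.2, -0.4]
opening: 0.0793
```

Run:
```python
from look import *
from g import plan,RT
for q in held("rest1",(FOOT+105*U+6*N)/1e3,r=.06,view="top"):
    if len(q)>5: d=q*1e3-FOOT; print("U",np.round(np.percentile(d@U,[3,50,97]),1),"N",np.round(np.percentile(d@N,[3,50,97]),1),"X",np.round(np.percentile(d@X,[3,50,97]),1))
R2=RT(N,-U)
print("to high waypoint"); plan(FOOT+180*U+60*N,R2,1)
```

```text
side blue 98 [567.8 -64.1 100.7]
top blue 140 [554.3 -70.1 103.8]
U [101.8 110.5 117.6] N [0.6 3.7 7.3] X [-8.3 11.9 28.8]
U [104.3 115.8 122.2] N [-4.   4.5  8.6] X [-30.3  -3.   25.3]
to high waypoint
t 10.6 tcp [530.7  48.3 149.4] F [0.1 0.1 1.2] M [0.78 0.18 0.01] op 78.8 q [-20.  30. -15. 110.  52.  72. -53.]
[-118.7, 0.8, 61.4, -1.21, 1.209, -1.209]
```

View pics/rest1.png

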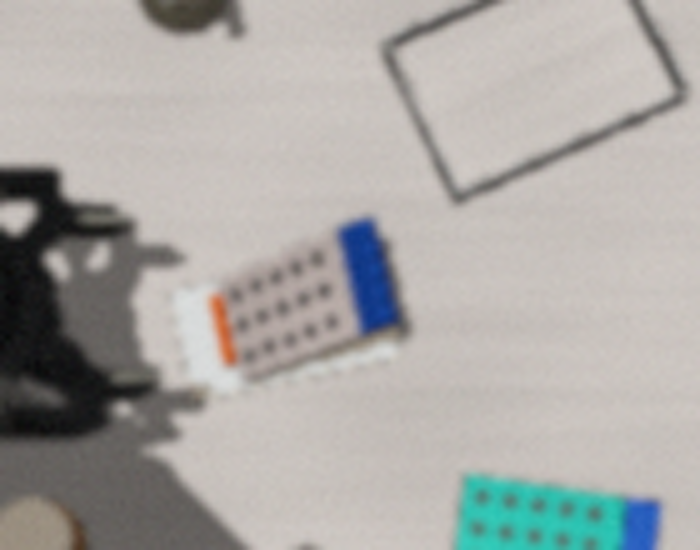

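The top crop shows the cassette leaning on the orange rest by itself, plain end on the ledge at crop (222,330), blue strip at crop (368,275), and the gripper clear of it. Next I swing the tool over the top for the second grasp.

Run:
```python
from g import *
c=np.cos(np.pi/4)
A=np.array([540,-70,290.]); RA=RT((X+Y)*c,-Z)
plan(A,RA,10); print(); plan(FOOT+170*U,RT(N,-U),10,A,RA)
```

```text
t 10.6 tcp [530.7  48.3 149.4] F [0.1 0.1 1.2] M [0.78 0.18 0.01] op 78.8 q [-20.  30. -15. 110.  52.  72. -53.]
[-18.3, -1.6, -1.6, -0.031, 0.074, -0.074]
[-17.9, -2.9, -3.0, -0.031, 0.074, -0.074]
[-17.4, -4.1, -4.5, -0.031, 0.074, -0.074]
[-16.7, -5.2, -5.9, -0.031, 0.074, -0.074]
[-15.7, -6.2, -7.2, -0.031, 0.074, -0.074]
[-14.7, -7.1, -8.6, -0.031, 0.074, -0.074]
[-13.4, -7.8, -9.9, -0.031, 0.074, -0.074]
[-12.0, -8.4, -11.1, -0.031, 0.074, -0.074]
[-10.5, -8.9, -12.2, -0.031, 0.074, -0.074]
[-8.9, -9.3, -13.2, -0.031, 0.074, -0.074]

[-4.4, -2.0, 15.0, -0.074, 0.031, -0.074]
[-4.6, -3.4, 14.6, -0.074, 0.031, -0.074]
[-4.8, -4.9, 14.2, -0.074, 0.031, -0.074]
[-4.8, -6.3, 13.6, -0.074, 0.031, -0.074]
[-4.7, -7.6, 12.9, -0.074, 0.031, -0.074]
[-4.4, -8.9, 12.2, -0.074, 0.031, -0.074]
[-4.1, -10.1, 11.4, -0.074, 0.031, -0.074]
[-3.6, -11.2, 10.4, -0.074, 0.031, -0.074]
[-3.1, -12.2, 9.5, -0.074, 0.031, -0.074]
[-2.4, -13.0, 8.4, -0.074, 0.031, -0.074]
```

>>> step_arm([
  {"x": -18.3,"y": -1.6,"z": -1.6,"wx": -0.031,"wy": 0.074,"wz": -0.074},
  {"x": -17.9,"y": -2.9,"z": -3.0,"wx": -0.031,"wy": 0.074,"wz": -0.074},
  {"x": -17.4,"y": -4.1,"z": -4.5,"wx": -0.031,"wy": 0.074,"wz": -0.074},
  {"x": -16.7,"y": -5.2,"z": -5.9,"wx": -0.031,"wy": 0.074,"wz": -0.074},
  {"x": -15.7,"y": -6.2,"z": -7.2,"wx": -0.031,"wy": 0.074,"wz": -0.074},
  {"x": -14.7,"y": -7.1,"z": -8.6,"wx": -0.031,"wy": 0.074,"wz": -0.074},
  {"x": -13.4,"y": -7.8,"z": -9.9,"wx": -0.031,"wy": 0.074,"wz": -0.074},
  {"x": -12.0,"y": -8.4,"z": -11.1,"wx": -0.031,"wy": 0.074,"wz": -0.074},
  {"x": -10.5,"y": -8.9,"z": -12.2,"wx": -0.031,"wy": 0.074,"wz": -0.074},
  {"x": -8.9,"y": -9.3,"z": -13.2,"wx": -0.031,"wy": 0.074,"wz": -0.074},
], claw=0.06)

```text
t: 11.85
tcp_pos: [0.5393, -0.0704, 0.2905]
tool_rot: [[-0.84, 0.542, 0.003], [0.542, 0.84, 0.001], [-0.002, 0.002, -1.0]]
wrist_force: [-0.7, 0.0, -0.9]
opening: 0.0404
```

Run:
```python
from g import *
plan(FOOT+170*U,RT(N,-U),10)
```

```text
t 11.85 tcp [539.3 -70.4 290.5] F [-0.7  0.  -0.9] M [0.01 0.04 0.01] op 40.4 q [ 23.  14. -22.  99.   6.  68.  56.]
[-4.4, -2.0, 15.0, -0.074, 0.031, -0.074]
[-4.6, -3.4, 14.7, -0.074, 0.031, -0.074]
[-4.8, -4.8, 14.2, -0.074, 0.031, -0.074]
[-4.8, -6.2, 13.7, -0.074, 0.031, -0.074]
[-4.7, -7.6, 13.0, -0.074, 0.031, -0.074]
[-4.5, -8.8, 12.2, -0.074, 0.031, -0.074]
[-4.2, -10.0, 11.4, -0.074, 0.031, -0.074]
[-3.7, -11.1, 10.5, -0.074, 0.031, -0.074]
[-3.2, -12.1, 9.5, -0.074, 0.031, -0.074]
[-2.5, -13.0, 8.5, -0.074, 0.031, -0.074]
```

>>> step_arm([
  {"x": -4.4,"y": -2.0,"z": 15.0,"wx": -0.074,"wy": 0.031,"wz": -0.074},
  {"x": -4.6,"y": -3.4,"z": 14.7,"wx": -0.074,"wy": 0.031,"wz": -0.074},
  {"x": -4.8,"y": -4.8,"z": 14.2,"wx": -0.074,"wy": 0.031,"wz": -0.074},
  {"x": -4.8,"y": -6.2,"z": 13.7,"wx": -0.074,"wy": 0.031,"wz": -0.074},
  {"x": -4.7,"y": -7.6,"z": 13.0,"wx": -0.074,"wy": 0.031,"wz": -0.074},
  {"x": -4.5,"y": -8.8,"z": 12.2,"wx": -0.074,"wy": 0.031,"wz": -0.074},
  {"x": -4.2,"y": -10.0,"z": 11.4,"wx": -0.074,"wy": 0.031,"wz": -0.074},
  {"x": -3.7,"y": -11.1,"z": 10.5,"wx": -0.074,"wy": 0.031,"wz": -0.074},
  {"x": -3.2,"y": -12.1,"z": 9.5,"wx": -0.074,"wy": 0.031,"wz": -0.074},
  {"x": -2.5,"y": -13.0,"z": 8.5,"wx": -0.074,"wy": 0.031,"wz": -0.074},
])

```text
t: 13.1
tcp_pos: [0.5658, -0.1106, 0.1393]
tool_rot: [[-0.978, -0.147, -0.147], [-0.208, 0.693, 0.69], [0.0, 0.706, -0.708]]
wrist_force: [-0.2, 0.6, 0.4]
opening: 0.0402
```

Run:
```python
from look import *
from g import plan,RT
plan(FOOT+170*U,RT(N,-U),1)
# measure cassette by faces visible: all points near the board region above cassette face
for n in("side","top"):
    c=cams.capture(n); P=cloud(c); M=masks(c); d=P*1e3-FOOT; u,v,x=d@U,d@N,d@X
    m=(u>60)&(u<116)&(abs(x)<30)&(abs(v-6)<6); print(n,m.sum(),"face N vs U fit",np.round(np.polyfit(u[m]-90,v[m],1),3) if m.sum()>20 else "", "N vs x",np.round(np.polyfit(x[m],v[m],1),3) if m.sum()>20 else "")
    b=M["blue"]&(abs(u-110)<25)&(abs(v)<25)&(abs(x)<50)
    if b.sum()>5: print(b.sum(),"blue u",np.round(np.percentile(u[b],[3,50,97]),1),"x",np.round(np.percentile(x[b],[3,50,97]),1))
    c0=FOOT/1e3+.11*U; K=c0@np.array(c["R"]).T+c["t"]; f=200/np.tan(np.radians(c["fovy"]/2)); uu,vv=int(K[0]/K[2]*f+c["cx"]),int(K[1]/K[2]*f+c["cy"])
    save(n+"r2",cv2.resize(c["color"][vv-55:vv+55,uu-70:uu+70],None,fx=5,fy=5,interpolation=cv2.INTER_CUBIC))
```

```text
t 13.1 tcp [ 565.8 -110.6  139.3] F [-0.2  0.6  0.4] M [-0.76 -0.17  0.02] op 40.2 q [ 47.  46. -33.  88. -15.  76. 127.]
[-0.0, 0.8, -0.7, -0.002, 0.002, -0.003]
side 518 face N vs U fit [-0.029  4.329] N vs x [0.005 4.391]
166 blue u [101.3 109.4 117.4] x [-28.1   0.3  28.7]
top 303 face N vs U fit [-0.022  6.458] N vs x [-5.000e-03  6.507e+00]
137 blue u [104.2 116.5 122.1] x [-30.4  -3.1  25.2]
```

View pics/sider2.png

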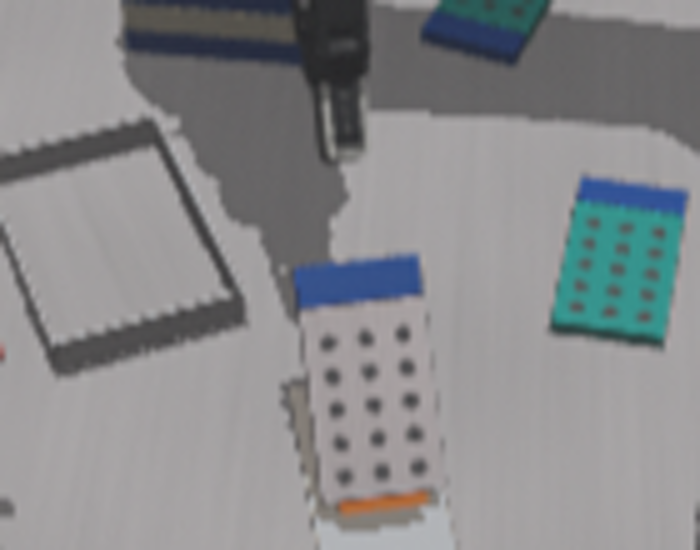

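The side crop shows the cassette at crop (370,380) leaning square on the rest, with the gripper tip at crop (345,155) in line with its blue top edge at crop (358,270). I slide down over the top edge.

>>> step_arm([
  {"x": 0.5,"y": 0.0,"z": 20.0,"wx": 0.0,"wy": 0.0,"wz": -0.003},
  {"x": 0.0,"y": 0.0,"z": 20.0,"wx": 0.0,"wy": 0.0,"wz": 0.0},
  {"x": 0.0,"y": 0.0,"z": 16.0,"wx": 0.0,"wy": 0.0,"wz": 0.0},
  {"x": 0.0,"y": 0.0,"z": 12.0,"wx": 0.0,"wy": 0.0,"wz": 0.0},
  {"x": 0.0,"y": 0.0,"z": 8.0,"wx": 0.0,"wy": 0.0,"wz": 0.0},
  {"x": 0.0,"y": 0.0,"z": 4.0,"wx": 0.0,"wy": 0.0,"wz": 0.0},
  {"x": 0.0,"y": 0.0,"z": 0.0,"wx": 0.0,"wy": 0.0,"wz": 0.0},
  {"x": 0.0,"y": 0.0,"z": 0.0,"wx": 0.0,"wy": 0.0,"wz": 0.0},
])

```text
t: 14.2
tcp_pos: [0.5547, -0.0548, 0.0844]
tool_rot: [[-0.978, -0.151, -0.145], [-0.209, 0.695, 0.688], [-0.003, 0.703, -0.711]]
wrist_force: [-0.2, 0.5, 0.7]
opening: 0.0401
```

Run:
```python
from g import *
plan(FOOT+90*U-.8*N-1*X,RT(N,-U),1)
```

```text
t 14.2 tcp [554.7 -54.8  84.4] F [-0.2  0.5  0.7] M [-0.75 -0.2   0.04] op 40.1 q [ 44.  48. -33.  94. -16.  67. 127.]
[1.9, -1.4, 0.2, -0.005, 0.003, 0.0]
```

>>> step_arm([
  {"x": 1.5,"y": -1.4,"z": 0.0,"wx": -0.005,"wy": 0.003,"wz": 0.0},
  {"x": 0.0,"y": 0.0,"z": 0.0,"wx": 0.0,"wy": 0.0,"wz": 0.0},
])

```text
t: 14.45
tcp_pos: [0.5531, -0.0561, 0.0831]
tool_rot: [[-0.977, -0.149, -0.149], [-0.211, 0.691, 0.691], [-0.0, 0.707, -0.707]]
wrist_force: [-0.4, 0.2, -0.1]
opening: 0.0402
```

>>> step_arm([
  {"x": 0.0,"y": 0.0,"z": 0.0,"wx": 0.0,"wy": 0.0,"wz": 0.0},
  {"x": 0.0,"y": 0.0,"z": 0.0,"wx": 0.0,"wy": 0.0,"wz": 0.0},
  {"x": 0.0,"y": 0.0,"z": 0.0,"wx": 0.0,"wy": 0.0,"wz": 0.0},
  {"x": 0.0,"y": 0.0,"z": 0.0,"wx": 0.0,"wy": 0.0,"wz": 0.0},
  {"x": 0.0,"y": 0.0,"z": 0.0,"wx": 0.0,"wy": 0.0,"wz": 0.0},
  {"x": 0.0,"y": 0.0,"z": 0.0,"wx": 0.0,"wy": 0.0,"wz": 0.0},
], claw=1.0, force=70)

```text
t: 15.2
tcp_pos: [0.5532, -0.0558, 0.0833]
tool_rot: [[-0.977, -0.15, -0.149], [-0.211, 0.691, 0.691], [-0.0, 0.707, -0.707]]
wrist_force: [0.6, -2.7, 1.9]
opening: 0.011
```

>>> step_arm([
  {"x": 0.0,"y": 3.0,"z": -3.0,"wx": 0.0,"wy": 0.0,"wz": 0.0},
  {"x": 0.0,"y": 8.0,"z": -8.0,"wx": 0.0,"wy": 0.0,"wz": 0.0},
  {"x": 0.0,"y": 16.0,"z": -16.0,"wx": 0.0,"wy": 0.0,"wz": 0.0},
  {"x": 0.0,"y": 20.0,"z": -20.0,"wx": 0.0,"wy": 0.0,"wz": 0.0},
  {"x": 0.0,"y": 18.0,"z": -18.0,"wx": 0.0,"wy": 0.0,"wz": 0.0},
  {"x": 0.0,"y": 0.0,"z": 0.0,"wx": 0.0,"wy": 0.0,"wz": 0.0},
])

```text
t: 15.95
tcp_pos: [0.5539, -0.0559, 0.1776]
tool_rot: [[-0.977, -0.152, -0.147], [-0.212, 0.692, 0.69], [-0.003, 0.706, -0.709]]
wrist_force: [0.2, 0.5, -2.3]
opening: 0.011
```

```bash
cat >> g.py <<'E'
def lean(deg,foot,L=90):
    "tool pose holding the cassette leaning deg towards -YS, foot centre at foot"
    a=np.radians(deg); A=np.cos(a)*Z-np.sin(a)*YS
    return foot+L*A,RT(np.cos(a)*YS+np.sin(a)*Z,-A)
E
python3 - <<'E'
from g import *
p,R=lean(20,SLOT+(30+45)*Z); print(p); plan(p,R,12)
E
```

```text
[534.19703104 184.96428608 167.57233587]
t 15.95 tcp [553.9 -55.9 177.6] F [ 0.2  0.5 -2.3] M [-1.15 -0.28 -0.04] op 11.0 q [ 46.  41. -35.  93. -18.  74. 124.]
[-2.6, 13.6, 14.7, 0.036, -0.016, 0.026]
[-2.0, 14.1, 14.2, 0.036, -0.016, 0.026]
[-1.4, 14.7, 13.7, 0.036, -0.016, 0.026]
[-0.8, 15.2, 13.2, 0.036, -0.016, 0.026]
[-0.2, 15.7, 12.7, 0.036, -0.016, 0.026]
[0.4, 16.1, 12.1, 0.036, -0.016, 0.026]
[1.0, 16.5, 11.5, 0.036, -0.016, 0.026]
[1.6, 16.9, 10.9, 0.036, -0.016, 0.026]
[2.2, 17.2, 10.3, 0.036, -0.016, 0.026]
[2.8, 17.5, 9.6, 0.036, -0.016, 0.026]
[3.4, 17.8, 8.9, 0.036, -0.016, 0.026]
[4.0, 18.0, 8.2, 0.036, -0.016, 0.026]
```

>>> step_arm([
  {"x": -2.6,"y": 13.6,"z": 14.7,"wx": 0.036,"wy": -0.016,"wz": 0.026},
  {"x": -2.0,"y": 14.1,"z": 14.2,"wx": 0.036,"wy": -0.016,"wz": 0.026},
  {"x": -1.4,"y": 14.7,"z": 13.7,"wx": 0.036,"wy": -0.016,"wz": 0.026},
  {"x": -0.8,"y": 15.2,"z": 13.2,"wx": 0.036,"wy": -0.016,"wz": 0.026},
  {"x": -0.2,"y": 15.7,"z": 12.7,"wx": 0.036,"wy": -0.016,"wz": 0.026},
  {"x": 0.4,"y": 16.1,"z": 12.1,"wx": 0.036,"wy": -0.016,"wz": 0.026},
  {"x": 1.0,"y": 16.5,"z": 11.5,"wx": 0.036,"wy": -0.016,"wz": 0.026},
  {"x": 1.6,"y": 16.9,"z": 10.9,"wx": 0.036,"wy": -0.016,"wz": 0.026},
  {"x": 2.2,"y": 17.2,"z": 10.3,"wx": 0.036,"wy": -0.016,"wz": 0.026},
  {"x": 2.8,"y": 17.5,"z": 9.6,"wx": 0.036,"wy": -0.016,"wz": 0.026},
])

```text
t: 17.2
tcp_pos: [0.5359, 0.1455, 0.1667]
tool_rot: [[-0.996, 0.09, 0.022], [0.091, 0.909, 0.407], [0.016, 0.407, -0.913]]
wrist_force: [0.6, 0.7, -3.5]
opening: 0.0111
```

>>> step_arm([
  {"x": 3.4,"y": 17.8,"z": 8.9,"wx": 0.036,"wy": -0.016,"wz": 0.026},
  {"x": 4.0,"y": 18.0,"z": 8.2,"wx": 0.036,"wy": -0.016,"wz": 0.026},
  {"x": 0.0,"y": 0.0,"z": 0.0,"wx": 0.0,"wy": 0.0,"wz": 0.0},
  {"x": 0.0,"y": 0.0,"z": 0.0,"wx": 0.0,"wy": 0.0,"wz": 0.0},
])

```text
t: 17.7
tcp_pos: [0.533, 0.1847, 0.1651]
tool_rot: [[-0.989, 0.143, 0.045], [0.149, 0.929, 0.338], [0.006, 0.341, -0.94]]
wrist_force: [1.0, -0.2, -0.8]
opening: 0.011
```

Run:
```python
from look import *
from g import *
from g import lean
p,R=lean(20,SLOT+(30+45)*Z); plan(p,R,1)
a=np.radians(20); A=np.cos(a)*Z-np.sin(a)*YS; B=np.cos(a)*YS+np.sin(a)*Z; F0=SLOT+75*Z
for n in("side","top"):
    c=cams.capture(n); Pc=cloud(c); M=masks(c); d=Pc*1e3-F0; u,v,x=d@A,d@B,d@XS
    m=(u>-10)&(u<125)&(abs(x)<45)&(abs(v)<20)
    q=m&(u>10)&(u<55); print(n,m.sum(),q.sum(),"low: u",np.round(np.percentile(u[m],[1,50,99]),1),"x",np.round(np.percentile(x[q],[2,50,98]),1),"v",np.round(np.percentile(v[q],[5,50,95]),1))
    if q.sum()>20: print("  v vs u",np.round(np.polyfit(u[q]-30,v[q],1),3),"v vs x",np.round(np.polyfit(x[q],v[q],1),3))
    g=M["green"]&box(Pc,.44,.63,.17,.26,.03,.05); gp=Pc[g]*1e3-SLOT; 
    for s in(1,-1):
        w=gp[s*(gp@XS)>0]; 
        if len(w)>3: print("  tag",len(w),np.round([np.mean(w@XS),np.mean(w@YS),w[:,2].mean()],1))
    c0=(F0+30*A)/1e3; K=c0@np.array(c["R"]).T+c["t"]; f=200/np.tan(np.radians(c["fovy"]/2)); uu,vv=int(K[0]/K[2]*f+c["cx"]),int(K[1]/K[2]*f+c["cy"])
    save(n+"s1",cv2.resize(c["color"][max(vv-55,0):vv+55,uu-70:uu+70],None,fx=5,fy=5,interpolation=cv2.INTER_CUBIC))
```

```text
t 17.7 tcp [533.  184.7 165.1] F [ 1.  -0.2 -0.8] M [-0.54  0.05 -0.03] op 11.0 q [ 12.  22. -30. 110. -11.  43.  74.]
[-1.1, 1.3, -2.2, -0.001, -0.006, -0.002]
side 1566 540 low: u [ -0.5  62.7 120.2] x [-33.8  -2.9  28.1] v [2.4 4.8 6.9]
  v vs u [-0.007  4.676] v vs x [2.000e-03 4.662e+00]
  tag 49 [55.1 -0.3 31.4]
  tag 52 [-54.2   0.6  31.7]
top 95 36 low: u [  3.6  59.9 121.5] x [-34.2 -25.5   2.5] v [-4.9  4.6  5. ]
  v vs u [-0.003  2.831] v vs x [0.152 6.091]
  tag 39 [-56.    0.3  32.5]
```

View pics/sides1.png

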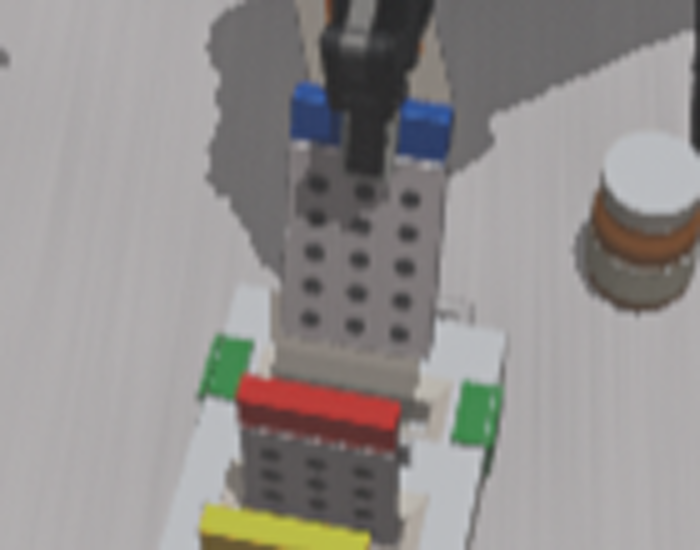

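The side crop shows the cassette held by its blue top (crop 370,120), leaning, with its plain edge at crop (350,345) over the free slot between the green tags at crop (228,365) and (478,410). It sits about 3 mm off along the slot, so I correct that during the descent.

Run:
```python
from g import *
p,R=lean(20,SLOT+24*Z+2.1*XS); plan(p,R,4)
q,R2=lean(0,SLOT+24*Z+2.1*XS); print(); plan(q,R2,6,p,R)
```

```text
t 17.8 tcp [533.4 184.2 165.1] F [-0.1 -0.1 -1.5] M [-0.51  0.03  0.  ] op 10.7 q [ 13.  22. -30. 110. -11.  43.  74.]
[-0.8, -3.9, 11.5, -0.0, -0.001, -0.001]
[-0.8, -3.9, 11.5, -0.0, -0.001, -0.001]
[-0.7, -3.9, 11.5, -0.0, -0.001, -0.001]
[-0.7, -3.9, 11.5, -0.0, -0.001, -0.001]

[0.0, 5.1, 0.9, 0.058, -0.0, 0.0]
[0.0, 5.2, 0.6, 0.058, 0.0, 0.0]
[0.0, 5.2, 0.3, 0.058, 0.0, -0.0]
[-0.0, 5.2, -0.0, 0.058, -0.0, 0.0]
[0.0, 5.2, -0.3, 0.058, 0.0, 0.0]
[0.0, 5.2, -0.6, 0.058, 0.0, -0.0]
```

>>> step_arm([
  {"x": -0.8,"y": -4.0,"z": 11.5,"wx": 0.0,"wy": -0.001,"wz": -0.001},
  {"x": -0.8,"y": -4.0,"z": 11.5,"wx": 0.0,"wy": -0.001,"wz": -0.001},
  {"x": -0.7,"y": -3.9,"z": 11.5,"wx": 0.0,"wy": -0.001,"wz": -0.001},
  {"x": -0.7,"y": -2.7,"z": 8.0,"wx": 0.0,"wy": -0.001,"wz": -0.001},
  {"x": 0.0,"y": -1.2,"z": 3.5,"wx": 0.0,"wy": 0.0,"wz": 0.0},
  {"x": 0.0,"y": 0.0,"z": 0.0,"wx": 0.0,"wy": 0.0,"wz": 0.0},
  {"x": 0.0,"y": 0.0,"z": 0.0,"wx": 0.0,"wy": 0.0,"wz": 0.0},
])

```text
t: 18.68
tcp_pos: [0.5364, 0.1857, 0.1172]
tool_rot: [[-0.989, 0.138, 0.051], [0.147, 0.93, 0.337], [-0.0, 0.341, -0.94]]
wrist_force: [-0.3, -0.2, -2.0]
opening: 0.0106
```

Run:
```python
from look import *
from g import *
from g import lean
p,R=lean(20,SLOT+24*Z+2.1*XS); plan(p,R,1)
F0=SLOT+24*Z
a=np.radians(20); A=np.cos(a)*Z-np.sin(a)*YS; B=np.cos(a)*YS+np.sin(a)*Z
for n in("side","top"):
    c=cams.capture(n); Pc=cloud(c); M=masks(c); d=Pc*1e3-F0; u,v,x=d@A,d@B,d@XS
    q=(u>45)&(u<90)&(abs(x)<45)&(abs(v)<14)
    if q.sum()>20: print(n,q.sum(),"x",np.round(np.percentile(x[q],[2,50,98]),1),"v",np.round(np.percentile(v[q],[5,50,95]),1),"slope",np.round(np.polyfit(u[q]-60,v[q],1),3),np.round(np.polyfit(x[q],v[q],1),3))
    b=M["blue"]&(abs(u-109)<20)&(abs(x)<45)&(abs(v)<20); 
    if b.sum()>5: print("  blue u",np.round(np.percentile(u[b],[3,97]),1),"x",np.round(np.percentile(x[b],[3,97]),1))
    if n=="side": save("sides2",cv2.resize(c["color"][240:390,240:420],None,fx=4,fy=4,interpolation=cv2.INTER_CUBIC))
```

```text
t 18.68 tcp [536.4 185.7 117.2] F [-0.3 -0.2 -2. ] M [-0.45  0.12 -0.03] op 10.6 q [ 11.  27. -29. 112. -10.  37.  75.]
[-0.1, -1.1, 0.2, -0.001, -0.0, 0.002]
side 498 x [-29.9   0.9  31.7] v [4.6 7.  9.1] slope [0.01  6.886] [0.014 6.939]
  blue u [103.8 120.8] x [-27.9  31.5]
top 29 x [-30.9 -24.4  -2.8] v [-2.2  6.8  7.6] slope [-0.026  5.112] [0.217 9.695]
  blue u [103.  122.7] x [-29. -18.]
```

>>> step_arm([
  {"x": 0.0,"y": 4.2,"z": 0.9,"wx": 0.058,"wy": 0.0,"wz": 0.0},
  {"x": 0.0,"y": 5.2,"z": 0.6,"wx": 0.058,"wy": 0.0,"wz": 0.0},
  {"x": 0.0,"y": 5.2,"z": 0.3,"wx": 0.058,"wy": 0.0,"wz": 0.0},
  {"x": 0.0,"y": 5.2,"z": 0.0,"wx": 0.058,"wy": 0.0,"wz": 0.0},
  {"x": 0.0,"y": 5.2,"z": -0.3,"wx": 0.058,"wy": 0.0,"wz": 0.0},
  {"x": 0.0,"y": 5.2,"z": -0.6,"wx": 0.058,"wy": 0.0,"wz": 0.0},
  {"x": 0.0,"y": 0.0,"z": 0.0,"wx": 0.0,"wy": 0.0,"wz": 0.0},
  {"x": 0.0,"y": 0.0,"z": 0.0,"wx": 0.0,"wy": 0.0,"wz": 0.0},
])

```text
t: 19.77
tcp_pos: [0.5405, 0.2147, 0.1218]
tool_rot: [[-0.989, 0.148, -0.0], [0.148, 0.989, 0.001], [0.0, 0.001, -1.0]]
wrist_force: [0.1, -0.6, -1.9]
opening: 0.011
```

Run:
```python
from look import *
from g import *
from g import lean
p,R=lean(0,SLOT+24*Z+2.1*XS); plan(p,R,1)
for n in("side","top"):
    c=cams.capture(n); Pc=cloud(c); M=masks(c); d=Pc*1e3-SLOT-24*Z; u,v,x=d[...,2],d@YS,d@XS
    q=(u>45)&(u<90)&(abs(x)<45)&(abs(v)<14)
    if q.sum()>20: print(n,q.sum(),"x",np.round(np.percentile(x[q],[2,50,98]),1),"v",np.round(np.percentile(v[q],[5,50,95]),1),"slope",np.round(np.polyfit(u[q]-60,v[q],1),3),np.round(np.polyfit(x[q],v[q],1),3))
    b=M["blue"]&(abs(u-109)<20)&(abs(x)<45)&(abs(v)<20); 
    if b.sum()>5: print("  blue u",np.round(np.percentile(u[b],[3,97]),1),"x",np.round(np.percentile(x[b],[3,97]),1),"v",np.round(np.percentile(v[b],[3,97]),1))
    if n=="side": save("sides3",cv2.resize(c["color"][240:390,240:420],None,fx=4,fy=4,interpolation=cv2.INTER_CUBIC))
```

```text
t 19.77 tcp [540.5 214.7 121.8] F [ 0.1 -0.6 -1.9] M [0.03 0.01 0.01] op 11.0 q [-12.  28. -17. 104.  10.  50.  49.]
[-0.3, 0.4, -0.2, 0.001, -0.0, 0.002]
side 316 x [-30.6  -2.4  31.8] v [4.2 6.  7.5] slope [-0.007  5.885] [0.021 5.871]
  blue u [117.3 121.5] x [-28.9  30.9] v [-4.   4.5]
```

View pics/sides3.png

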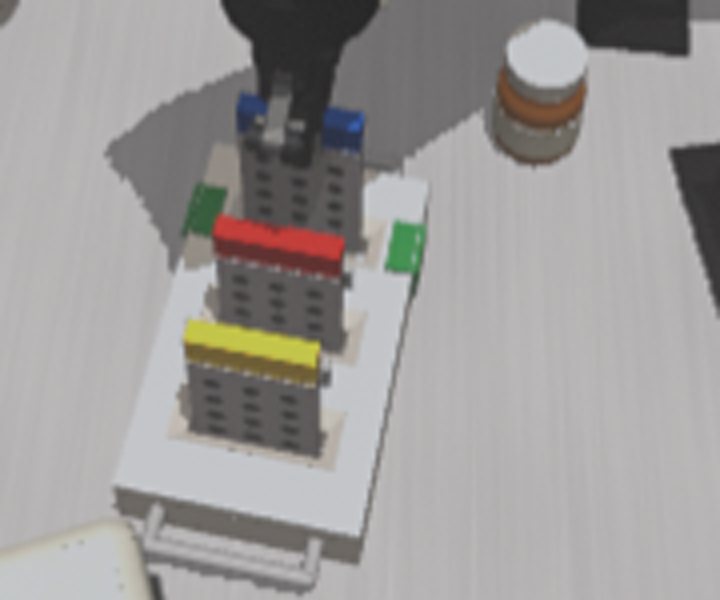

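The side crop shows the cassette upright in the gripper between the tags, blue at crop (300,125), parallel to the red and yellow ones, which are undisturbed. I slide it down, watching the force.

>>> step_arm([
  {"x": 0.0,"y": 0.4,"z": 3.0,"wx": 0.0,"wy": 0.0,"wz": 0.0},
  {"x": 0.0,"y": 0.0,"z": 3.0,"wx": 0.0,"wy": 0.0,"wz": 0.0},
  {"x": 0.0,"y": 0.0,"z": 2.0,"wx": 0.0,"wy": 0.0,"wz": 0.0},
  {"x": 0.0,"y": 0.0,"z": 2.0,"wx": 0.0,"wy": 0.0,"wz": 0.0},
])

```text
t: 20.38
tcp_pos: [0.5406, 0.2156, 0.1117]
tool_rot: [[-0.989, 0.147, -0.0], [0.147, 0.989, -0.0], [0.0, -0.0, -1.0]]
wrist_force: [-0.6, 0.1, -2.2]
opening: 0.0111
```

>>> step_arm([
  {"x": 0.0,"y": 0.0,"z": 2.0,"wx": 0.0,"wy": 0.0,"wz": 0.0},
  {"x": 0.0,"y": 0.0,"z": 2.0,"wx": 0.0,"wy": 0.0,"wz": 0.0},
  {"x": 0.0,"y": 0.0,"z": 2.0,"wx": 0.0,"wy": 0.0,"wz": 0.0},
  {"x": 0.0,"y": 0.0,"z": 2.0,"wx": 0.0,"wy": 0.0,"wz": 0.0},
])

```text
t: 20.88
tcp_pos: [0.5406, 0.2156, 0.1038]
tool_rot: [[-0.989, 0.147, -0.0], [0.147, 0.989, -0.0], [0.0, -0.0, -1.0]]
wrist_force: [0.6, -1.1, -1.8]
opening: 0.0108
```

>>> step_arm([
  {"x": 0.0,"y": 0.0,"z": 2.0,"wx": 0.0,"wy": 0.0,"wz": 0.0},
  {"x": 0.0,"y": 0.0,"z": 1.0,"wx": 0.0,"wy": 0.0,"wz": 0.0},
  {"x": 0.0,"y": 0.0,"z": 1.0,"wx": 0.0,"wy": 0.0,"wz": 0.0},
])

```text
t: 21.25
tcp_pos: [0.5406, 0.2156, 0.0998]
tool_rot: [[-0.989, 0.147, -0.0], [0.147, 0.989, -0.0], [0.0, -0.0, -1.0]]
wrist_force: [0.4, 0.1, -1.6]
opening: 0.0109
```

>>> step_arm([
  {"x": 0.0,"y": 0.0,"z": 1.0,"wx": 0.0,"wy": 0.0,"wz": 0.0},
  {"x": 0.0,"y": 0.0,"z": 1.0,"wx": 0.0,"wy": 0.0,"wz": 0.0},
])

```text
t: 21.5
tcp_pos: [0.5407, 0.2156, 0.0979]
tool_rot: [[-0.989, 0.147, -0.0], [0.147, 0.989, -0.0], [0.0, -0.0, -1.0]]
wrist_force: [1.1, 0.2, -1.7]
opening: 0.0111
```

>>> step_arm([
  {"x": 0.0,"y": 0.0,"z": 0.5,"wx": 0.0,"wy": 0.0,"wz": 0.0},
  {"x": 0.0,"y": 0.0,"z": 0.5,"wx": 0.0,"wy": 0.0,"wz": 0.0},
])

```text
t: 21.75
tcp_pos: [0.5407, 0.2158, 0.0974]
tool_rot: [[-0.989, 0.147, 0.0], [0.147, 0.989, 0.0], [-0.0, 0.0, -1.0]]
wrist_force: [-3.4, -1.4, 10.9]
opening: 0.0108
```

Run:
```python
from look import *
for n in("side","top"):
    c=cams.capture(n); P=cloud(c); M=masks(c)
    for k,y in(("blue",.2154),("red",.270)):
        b=M[k]&box(P,.49,.6,y-.025,y+.025,.09,.15)
        if b.sum()>5: print(n,k,b.sum(),np.round(np.percentile(P[b][:,2],[50,90,97])*1e3,1))
```

```text
side blue 47 [127.1 128.6 129.4]
side red 134 [126.8 128.2 128.7]
```

Blue top stands level with the red one (about 128 mm), so it is home. I release with a small opening, because the red cassette is close, and then retreat straight up.

>>> step_arm([
  {"x": 0.0,"y": 0.0,"z": -0.5,"wx": 0.0,"wy": 0.0,"wz": 0.0},
  {"x": 0.0,"y": 0.0,"z": 0.0,"wx": 0.0,"wy": 0.0,"wz": 0.0},
  {"x": 0.0,"y": 0.0,"z": 0.0,"wx": 0.0,"wy": 0.0,"wz": 0.0},
  {"x": 0.0,"y": 0.0,"z": 0.0,"wx": 0.0,"wy": 0.0,"wz": 0.0},
], claw=0.3)

```text
t: 22.35
tcp_pos: [0.5406, 0.2156, 0.0974]
tool_rot: [[-0.989, 0.147, -0.0], [0.147, 0.989, -0.0], [0.0, -0.0, -1.0]]
wrist_force: [0.4, 0.2, 0.6]
opening: 0.03
```

>>> step_arm([
  {"x": 0.0,"y": 0.0,"z": -3.0,"wx": 0.0,"wy": 0.0,"wz": 0.0},
  {"x": 0.0,"y": 0.0,"z": -6.0,"wx": 0.0,"wy": 0.0,"wz": 0.0},
  {"x": 0.0,"y": 0.0,"z": -12.0,"wx": 0.0,"wy": 0.0,"wz": 0.0},
  {"x": 0.0,"y": 0.0,"z": -25.0,"wx": 0.0,"wy": 0.0,"wz": 0.0},
  {"x": 0.0,"y": 0.0,"z": -40.0,"wx": 0.0,"wy": 0.0,"wz": 0.0},
  {"x": 0.0,"y": 0.0,"z": -40.0,"wx": 0.0,"wy": 0.0,"wz": 0.0},
  {"x": 0.0,"y": 0.0,"z": -30.0,"wx": 0.0,"wy": 0.0,"wz": 0.0},
  {"x": 0.0,"y": 0.0,"z": 0.0,"wx": 0.0,"wy": 0.0,"wz": 0.0},
])

```text
t: 23.35
tcp_pos: [0.5415, 0.2161, 0.2566]
tool_rot: [[-0.989, 0.147, 0.004], [0.147, 0.989, 0.001], [-0.004, 0.002, -1.0]]
wrist_force: [0.3, -0.5, -1.7]
opening: 0.0297
```

Run:
```python
from look import *
from g import *
st()
for n in("side","top"):
    c=cams.capture(n); P=cloud(c); M=masks(c); d=P*1e3-SLOT
    for k,y in(("blue",.2154),("red",.270),("yellow",.3237)):
        b=M[k]&box(P,.49,.61,y-.025,y+.025,.09,.15)
        if b.sum()>5: print(n,k,b.sum(),np.round(P[b].mean(0)*1e3,1),"z",np.round(np.percentile(P[b][:,2],[50,97])*1e3,1),"local x,y",np.round([(d[b]@XS).mean(),(d[b]@YS).mean()],1))
    for nm,bx in(("jar",(.36,.46,.07,.17,.065,.1)),("tray",(.56,.78,-.25,-.03,.015,.04))):
        print(n,nm,[np.round(np.median(Q[box(Q,*bx)],0)*1e3,1).tolist() if box(Q,*bx).sum() else None for Q in(cloud(T if n=="top" else S),P)])
    if n=="side": save("final",c["color"])
```

```text
t 23.35 tcp [541.5 216.1 256.6] F [ 0.3 -0.5 -1.7] M [0.02 0.   0.01] op 29.7 q [-10.  19. -18.  97.   6.  65.  51.]
side blue 102 [531.1 218.6 126.5] z [126.7 128.7] local x,y [-8.1  2. ]
side red 153 [547.  271.6 126.6] z [126.6 128.8] local x,y [-0.3 56.8]
side jar [[408.5, 125.2, 78.3], [408.5, 125.6, 78.2]]
side tray [[689.5, -127.9, 23.7], [698.1, -124.7, 23.9]]
top jar [[406.4, 118.6, 80.0], [409.2, 111.1, 79.9]]
top tray [[711.4, -159.9, 25.2], [712.0, -156.7, 25.8]]
```

View pics/final.png

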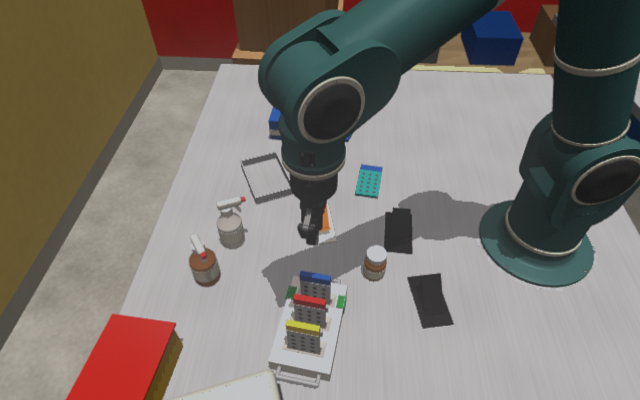

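The final view shows the blue-ended cassette upright at (316,283), in the tagged slot beside the red one (310,305) and the yellow one (303,330). The jar, tray, bottles and rest look as they did at the start.

```bash
python3 -c "
from plant import manip
print(manip.sign_off())"
```

```text
the job is handed in; nothing more can be done
None
```

The blue-ended cassette now stands in the green-tagged slot, blue end up and fully home. I handed the job in at about 23 s of the 56 s allowed.

**What I did:**
- I picked the cassette up flat and leaned it on the orange rest, plain end down on the ledge, then let go.
- I took it again by its blue top edge and brought the plain edge into the slot mouth at a 20° lean, tilted away from the red cassette.
- I straightened it while still holding it and slid it down to the floor. The floor contact was 11 N, the highest reading on the way in.
- I opened the gripper only to 30 mm and backed straight up.

**Last checks:**
- The blue top reads 128.7 mm and the red top 128.8 mm, so the cassette is at full depth.
- The highest wrist force I read at the end of a move was about 24 N, from pressing the cassette onto the ledge.
- The red cassette is where it was at the start. I saw the yellow one, the jar, the tray and both bottles unmoved in the final picture, without measuring the yellow one or the bottles. The glove box is mostly hidden behind the arm in that picture, but the arm stayed clear of it.

**What disagreed:**
- The two cameras differed by 2–4 mm in position throughout; I averaged them.
- In the last frame the blue strip's mean came out about 8 mm off along the slot. I put that down to shadow and partial hiding, because the last reading before the slide put it within about 1 mm.
- The top camera could not see the blue end in the last frame because the arm covered it. Its jar reading there differed by about 8 mm, which I put down to the same cause; the side camera showed the jar within 0.5 mm of its start.
- The side camera's tray reading shifted by about 9 mm while the top camera's shifted by about 3 mm. The tray looks unmoved in the picture, so I put this down to the arm partly hiding it.

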